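Pack steel studs for dry storage in the optics lab

TASK

Pack the bare steel studs away dry: with the scoop, move every white drying bead from the black tray into the metal pot, never touching the beads with the gripper itself; once all the beads are in, drop every short flanged stud onto them, then close the pot with its lid, fully seated and level. Leave the scoop standing upright on the middle of its rubber mat, and do not disturb the other things on the table.

Things in the scene. Friction and masses are not known exactly. Their poses are not given: they have to be found in the camera images.
- scoop: Steel scoop standing on the mat, 0.12-0.2 kg. Pan 80 x 64 mm, floor 2 mm, thinning at the lip, open in front (+x); back and side walls 2 mm thick, 26 mm high, the sides sloping down to the lip. A riser at the back carries a black grip bar along x: 16 mm wide (y), 74 mm long (x -44 to 30 mm), z 60 to 80 mm. Origin: centre of the underside; x towards the lip, z up.
- scoop_grip (a point): Point in the middle of the scoop's grip bar, 70 mm above the pan's underside and 5 mm behind its centre, near the centre of mass; grip from above, closing across the 16 mm width. Axes as the scoop's.
- scoop_lip (a point): Middle of the scoop's front lip at the underside, 40 mm ahead of the scoop's origin.
- mat: Fixed black rubber mat, 130 x 100 x 3 mm, the scoop's place. Origin: centre of its underside; x along its long side.
- tray: Black tray screwed to the table, outside 220 x 80 x 30 mm, walls and floor 4 mm thick (inside 212 x 72 mm, floor 4 mm up). Origin: centre of its underside; x along its length, z up. The beads start in the half towards +x; the other half is free.
- bead1: White ceramic drying bead, a ball of 18 mm, 12 g, loose in the tray; origin at its centre. Four to seven of the seven are present.
- bead2: White ceramic drying bead, a ball of 18 mm, 12 g, loose in the tray; origin at its centre. Four to seven of the seven are present.
- bead3: White ceramic drying bead, a ball of 18 mm, 12 g, loose in the tray; origin at its centre. Four to seven of the seven are present.
- bead4: White ceramic drying bead, a ball of 18 mm, 12 g, loose in the tray; origin at its centre. Four to seven of the seven are present.
- bead5: White ceramic drying bead, a ball of 18 mm, 12 g, loose in the tray; origin at its centre. Four to seven of the seven are present.
- bead6: White ceramic drying bead, a ball of 18 mm, 12 g, loose in the tray; origin at its centre. Four to seven of the seven are present.
- bead7: White ceramic drying bead, a ball of 18 mm, 12 g, loose in the tray; origin at its centre. Four to seven of the seven are present.
- pot: Open round metal pot bolted down on a slightly wider foot: outside diameter 124 mm, inside about 113 mm, height 85 mm, floor 5 mm thick. Origin: centre of its underside, z up.
- lid: Loose round lid, 0.11-0.23 kg, lying right way up: plug of 102 mm diameter, z 0 to 8 mm; steel disc of 132 mm, z 8 to 14 mm; black knob of 24 mm diameter, z 14 to 40 mm. Origin: centre of the underside, z up. Seated, the disc lies on the rim and the origin is 8 mm below rim height.
- stud1: Short bare-steel stud standing on the table, 60 g: flange of 28 mm diameter and 6 mm height below, stem of 18 mm diameter above, 28 mm high in all. Origin: centre of its underside, z along the stem. Three to five of the five are present.
- stud2: Short bare-steel stud standing on the table, 60 g: flange of 28 mm diameter and 6 mm height below, stem of 18 mm diameter above, 28 mm high in all. Origin: centre of its underside, z along the stem. Three to five of the five are present.
- stud3: Short bare-steel stud standing on the table, 60 g: flange of 28 mm diameter and 6 mm height below, stem of 18 mm diameter above, 28 mm high in all. Origin: centre of its underside, z along the stem. Three to five of the five are present.
- stud4: Short bare-steel stud standing on the table, 60 g: flange of 28 mm diameter and 6 mm height below, stem of 18 mm diameter above, 28 mm high in all. Origin: centre of its underside, z along the stem. Three to five of the five are present.
- stud5: Short bare-steel stud standing on the table, 60 g: flange of 28 mm diameter and 6 mm height below, stem of 18 mm diameter above, 28 mm high in all. Origin: centre of its underside, z along the stem. Three to five of the five are present.
- tall_post: Bystander: slim post on a round foot, 75 mm high, loose; leave it alone. Origin under its foot.
- fork_a: Bystander: flat steel fork clamp, 80 x 30 x 9 mm, loose; leave it alone.
- fork_b: Bystander: flat steel fork clamp, 80 x 30 x 9 mm, loose; leave it alone.
- driver: Bystander: screwdriver lying on the table; leave it alone.

How it is judged:
On the way, in this order (a step that is already met when the one before it is completed fails the run):
1. all the drying beads are in the pot, and none of the studs is in it yet (horizontal distance between each of bead1, bead2, bead3, bead4, bead5, bead6, bead7 and pot below 0.058 m and z of bead1 in the frame of pot between 0 and 0.075 m and z of bead2 in the frame of pot between 0 and 0.075 m and z of bead3 in the frame of pot between 0 and 0.075 m and z of bead4 in the frame of pot between 0 and 0.075 m and z of bead5 in the frame of pot between 0 and 0.075 m and z of bead6 in the frame of pot between 0 and 0.075 m and z of bead7 in the frame of pot between 0 and 0.075 m and not (horizontal distance between stud1 and pot below 0.062 m and z of stud1 in the frame of pot between 0 and 0.078 m) and not (horizontal distance between stud2 and pot below 0.062 m and z of stud2 in the frame of pot between 0 and 0.078 m) and not (horizontal distance between stud3 and pot below 0.062 m and z of stud3 in the frame of pot between 0 and 0.078 m) and not (horizontal distance between stud4 and pot below 0.062 m and z of stud4 in the frame of pot between 0 and 0.078 m) and not (horizontal distance between stud5 and pot below 0.062 m and z of stud5 in the frame of pot between 0 and 0.078 m)), for 0.2 s.
2. all the studs are in the pot too (horizontal distance between each of bead1, bead2, bead3, bead4, bead5, bead6, bead7 and pot below 0.058 m and z of bead1 in the frame of pot between 0 and 0.075 m and z of bead2 in the frame of pot between 0 and 0.075 m and z of bead3 in the frame of pot between 0 and 0.075 m and z of bead4 in the frame of pot between 0 and 0.075 m and z of bead5 in the frame of pot between 0 and 0.075 m and z of bead6 in the frame of pot between 0 and 0.075 m and z of bead7 in the frame of pot between 0 and 0.075 m and horizontal distance between each of stud1, stud2, stud3, stud4, stud5 and pot below 0.062 m and z of stud1 in the frame of pot between 0 and 0.078 m and z of stud2 in the frame of pot between 0 and 0.078 m and z of stud3 in the frame of pot between 0 and 0.078 m and z of stud4 in the frame of pot between 0 and 0.078 m and z of stud5 in the frame of pot between 0 and 0.078 m), for 0.2 s.
3. the lid sits on the pot, seated and level (z of lid in the frame of pot between 0.073 and 0.08 m and horizontal distance between lid and pot below 0.01 m and angle between lid's own z axis and vertical below 0.04 rad), for 0.2 s.
At the end, for the whole second after the job is handed in: Every bead and stud present is inside the pot below the rim; the lid is seated (its origin 5 to 12 mm below the rim, within 10 mm of the pot's axis, tilted less than 0.04 rad) and at rest; the scoop stands upright (within 0.08 rad) and at rest on its mat, its centre within 35 mm of the mat's (all of step 2 and all of step 3 and horizontal distance between scoop and mat below 0.035 m and z of scoop in the frame of mat below 0.008 m and angle between scoop's own z axis and vertical below 0.08 rad and linear speed of each of lid, scoop below 0.02 m/s); the robot touches nothing.
It fails at once if the gripper or arm touches a drying bead (contact force between any of the fingers, the arm and bead1 above 0.3 N or contact force between any of the fingers, the arm and bead2 above 0.3 N or contact force between any of the fingers, the arm and bead3 above 0.3 N or contact force between any of the fingers, the arm and bead4 above 0.3 N or contact force between any of the fingers, the arm and bead5 above 0.3 N or contact force between any of the fingers, the arm and bead6 above 0.3 N or contact force between any of the fingers, the arm and bead7 above 0.3 N).
It fails at once if a bystander (slim post, fork clamps, screwdriver) is moved more than 30 mm (distance of any of tall_post, fork_a, fork_b, driver from where it was at the start of the episode above 0.03 m).
Of bead1, bead2, bead3, bead4, bead5, bead6, bead7 only 4 to 7 are there at a start; the rules pass over those that are not, and their reading is None.
Of stud1, stud2, stud3, stud4, stud5 only 3 to 5 are there at a start; the rules pass over those that are not, and their reading is None.
At some moment in a run one of stud1, stud2, stud3, stud4, stud5, lid may be knocked a few centimetres aside while the robot is not near it.
It also fails if it takes over 208 s, if anything falls off the work surface, if the arm or the gripper's body presses on something with over 40 N, if the wrist force passes 120 N, or if a joint passes its speed limit or range.

ROBOT

A 6-joint arm with a two-finger parallel gripper is mounted at the origin on the work surface. World frame = base frame: x ahead of the robot, y to its left, z up, the work surface at z = 0. Lengths are in m, angles in rad, forces in N, time in s.
With the tool pointing down it reaches from about 0.375 to 0.9 m from the base axis. Payload 3.1 kg.
Tool frame: the origin (TCP) lies midway between the tips of the shut fingers; the grasp point (between the pads) lies 19 mm behind it; z points along the fingers, y is the line along which they close (so a half turn about z gives the same grasp; the last joint's range is limited). The gripper opens to 87 mm and grips with 3 to 60 N. Pads are 19 mm wide; open, the fingers measure 117 mm over their backs; the gripper's body (75 mm by 190 mm) begins 51 mm behind the grasp point.
Start: joints at [0.928, 0.527, 1.433, -0, 1.181, -0.178], TCP at [0.28, 0.559, 0.223] pointing down, gripper open.
Joint ranges: [-3.08, 3.08], [-0.75, 2.2], [0.22, 2.44], [-1.43, 4.57], [0, 2.65], [-2.85, 2.85]. Speed limits (rad/s): [2.79, 2.79, 3.14, 3.14, 3.14, 3.14].

INTERFACE

Orientations are given as a unit quaternion [x, y, z, w].
In Python, from rig import robot gives the robot as it stands. The module is installed in compiled form; this text tells all that it offers.
- The arm moves only by the tool play_rows, never from a script. Its arguments are lists of equal length, an entry for each row: "gripper": the closure, from -1 (fully open) to 1 (shut); "delta_pos": the shift along the tool's x, y, z in cm, a list of three; "turn": the turn, a rotation vector about the tool's x, y, z in rad, a list of three. A call has 1 to 12 rows; each row is the pose to reach, as a shift and turn from the pose commanded when the call began, along the tool's axes at that moment; what a row does not reach only later rows make up. A row lasts 1/8 s, in which the tool goes at most 62.5 mm and 10.7 degrees, less where a joint would pass 70% of its speed; a pose out of reach is approached as far as the arm can. A call with a gripper value outside its range is refused whole. The fingers move at their own pace and stop on an object; "squeeze" is the grip in N (left out, the last holds). Time passes only in rows, so rows that repeat a pose let the fingers close. It gives the time, the measured TCP pose, the force, the opening and the grip force at its end, in the units of the state.
- robot.get_obs(): the state, without advancing time (a new reading comes with each control period).
- robot.camera(name): name is "side" or "top" or "wrist"; returns a dict with "color" (480x640x3 uint8, red, green, blue), "vfov" (degrees; the focal length in pixels is half the picture's height over the tangent of half this angle, whatever the lens; pixels are square), "cx", "cy" (the principal point, pixels), "R" (3x3) and "t" (3): a world point X has camera coordinates R X + t. Camera axes: x right, y down, z forward; pixel columns grow to the right and rows downward; lengths in m; the calibration is good to about 2 mm. A picture is of the moment at which its call begins. There is no depth.
- robot.hand_in(): hands the job in; it is judged then, once.
The state is a dict: "time": time; "q": joint angles; "joint_velocities": joint speeds; "joint_torque": joint torques, N m; "position": TCP position; "tool_rot": TCP orientation; "ft_force": force on the tool from outside, world axes, zero at the start; "moment": the same for the moment, N m; "grip_width": finger opening in m; "grip_force": force on a finger pad.
Only numpy, scipy, OpenCV 4.12 (cv2) and the standard library are available. Lean on these libraries where they do the work, as an engineer would, in place of code of your own. Each camera call takes 0.05 s, during which the arm holds its last target. There are 200 camera calls.

## Working session

There is one attempt and no reset: what is moved stays moved. The work goes in short steps, Python scripts to look and compute and a tool call to move; the robot and the scene stay as the last step left them, time stands still between calls to the robot, and variables do not carry over. Pictures are saved under pics/ and viewed, at most 14 in all, crops included, and the job is handed in when it is done.

Besides the shell and the picture viewer there is one more tool, called after "Call:" as name(argument=value, ...) on one line, values as JSON. play_rows: Moves the arm, as the interface text tells. Its arguments: {"type":"object","properties":{"gripper":{"type":"array","items":{"type":"number"}},"delta_pos":{"type":"array","items":{"type":"array","items":{"type":"number"}}},"turn":{"type":"array","items":{"type":"array","items":{"type":"number"}}},"squeeze":{"type":"number"}},"required":["gripper","delta_pos","turn"]}

```bash
mkdir -p pics; python3 - <<'E'
from rig import robot
import cv2
for n in ["top","side"]:
    c=robot.camera(n); cv2.imwrite(f"pics/{n}0.png",c["color"][:,:,::-1]); print(n,c["vfov"],c["cx"],c["cy"],c["R"],c["t"])
print(robot.get_obs())
E
```

```text
top 46.52679557286308 312.0910142953805 238.3293888324696 [[-1.57972251e-02 -9.99870086e-01 -3.20289011e-03]
 [-9.81241315e-01  1.61182864e-02 -1.92108519e-01]
 [ 1.92135186e-01  1.08026591e-04 -9.81368462e-01]] [-0.01897594  0.5774075   1.02917849]
side 55.02342525679222 321.5405953506236 233.3093453861471 [[ 0.86148349 -0.50776014 -0.0050835 ]
 [-0.33984706 -0.56910011 -0.74875165]
 [ 0.37729322  0.64676479 -0.66283114]] [-0.49483369  0.24104155  0.74843121]
{'time': 0.1, 'q': array([ 9.28505324e-01,  5.28395669e-01,  1.43377662e+00, -1.98830606e-05,
        1.18139939e+00, -1.78513731e-01]), 'joint_velocities': array([-0.00053898, -0.00131787, -0.00453443, -0.00128365,  0.00264289,
        0.00094696]), 'joint_torque': array([-3.89404095e-04, -4.40986633e+01, -1.77150303e+01,  6.33937656e-02,
        5.34474151e-02, -5.11641247e-05]), 'position': array([0.27916396, 0.55844825, 0.22165491]), 'tool_rot': array([ 2.29812222e-01,  9.73234485e-01, -9.11011941e-04, -3.86363985e-04]), 'ft_force': array([-0.73835301,  0.44119964, -0.27438834]), 'moment': array([ 0.01202196,  0.03625555, -0.04131245]), 'grip_force': 0.0, 'grip_width': 0.08685384213570058}
```

View pics/top0.png

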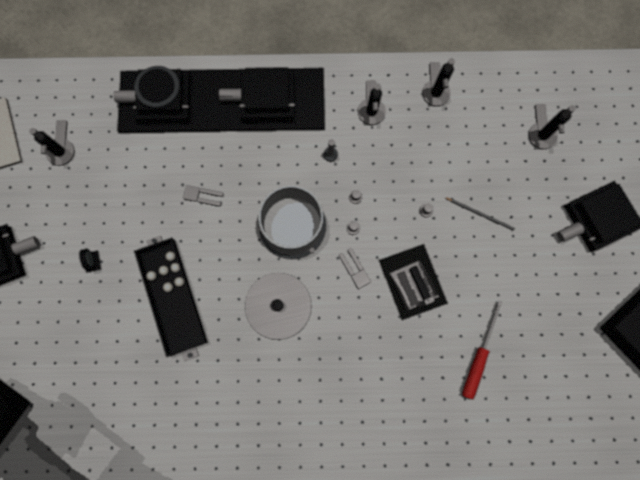

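View pics/side0.png

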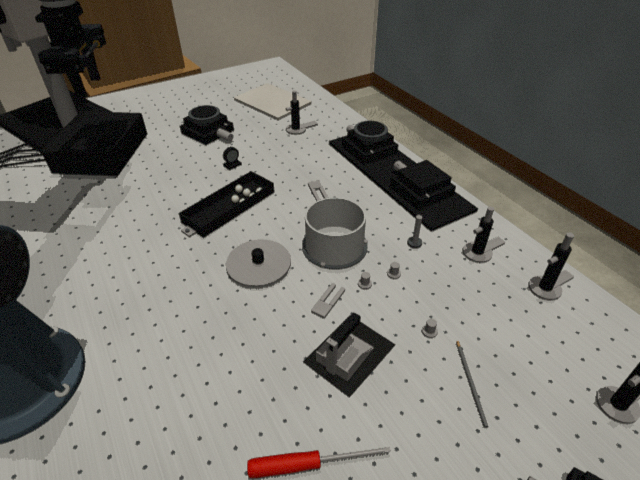

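The top view shows the pot at (292,222), the lid at (278,305), the tray around (170,296) with 6 beads at its far end, and studs at (355,196), (353,227) and (427,210). The mat and scoop are at (413,281), and the post is at (330,150). Next I'll enlarge both views.

```bash
python3 - <<'E'
import cv2
a=cv2.imread("pics/top0.png")[140:360,120:460]; cv2.imwrite("pics/topc.png",cv2.resize(a,(782,506),interpolation=cv2.INTER_CUBIC)) #2.3
a=cv2.imread("pics/side0.png")[160:400,170:460]; cv2.imwrite("pics/sidec.png",cv2.resize(a,(725,600),interpolation=cv2.INTER_CUBIC)) #2.5
E
```

```text
(no output)
```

View pics/topc.png

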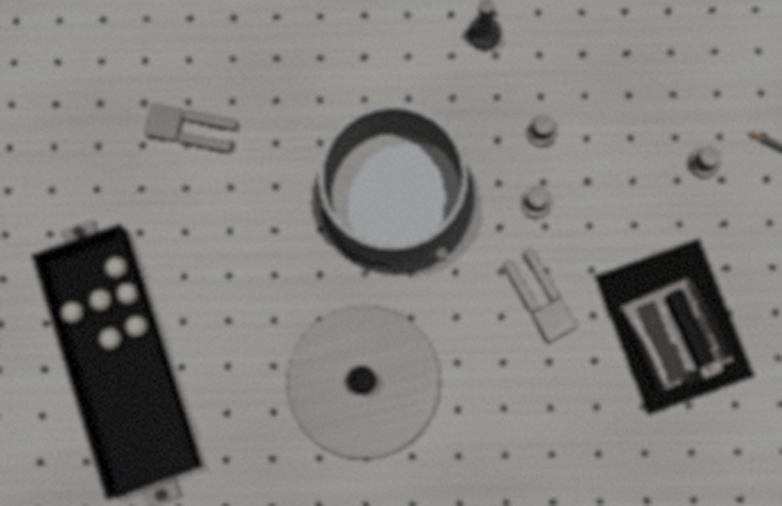

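View pics/sidec.png

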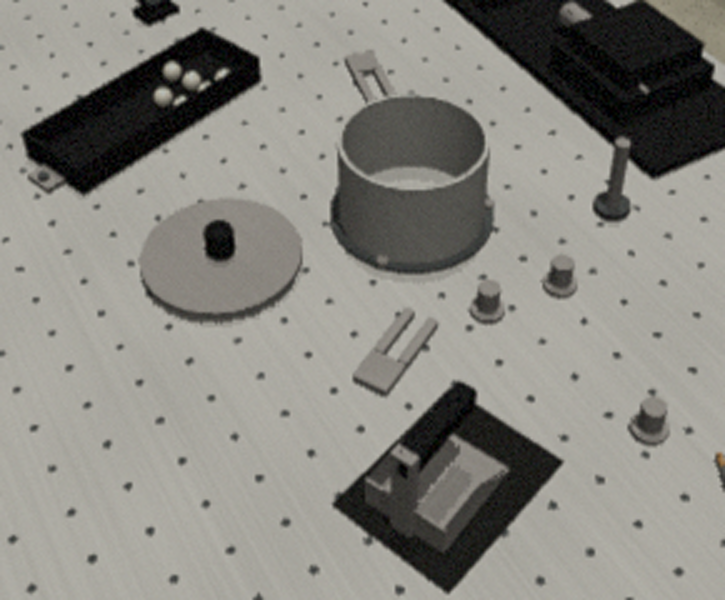

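```bash
cat > h.py <<'E'
import numpy as np, cv2
from scipy.spatial.transform import Rotation as Rot
T=dict(vfov=46.52679557286308,cx=312.0910142953805,cy=238.3293888324696,R=np.array([[-1.57972251e-02,-9.99870086e-01,-3.20289011e-03],[-9.81241315e-01,1.61182864e-02,-1.92108519e-01],[1.92135186e-01,1.08026591e-04,-9.81368462e-01]]),t=np.array([-0.01897594,0.5774075,1.02917849]))
S=dict(vfov=55.02342525679222,cx=321.5405953506236,cy=233.3093453861471,R=np.array([[0.86148349,-0.50776014,-0.0050835],[-0.33984706,-0.56910011,-0.74875165],[0.37729322,0.64676479,-0.66283114]]),t=np.array([-0.49483369,0.24104155,0.74843121]))
def ray(c,p):
    f=240/np.tan(np.radians(c["vfov"])/2)
    d=np.asarray(c["R"]).T@np.array([(p[0]-c["cx"])/f,(p[1]-c["cy"])/f,1.]); return -np.asarray(c["R"]).T@np.asarray(c["t"]), d/np.linalg.norm(d)
def onz(c,p,z):
    o,d=ray(c,p); return o+d*(z-o[2])/d[2]
def tri(c1,p1,c2,p2):
    o,d=ray(c1,p1);o2,d2=ray(c2,p2)
    s=np.linalg.lstsq(np.c_[d,-d2],o2-o,rcond=None)[0]; a=o+d*s[0];b=o2+d2*s[1]
    return (a+b)/2, np.linalg.norm(a-b)
def proj(c,X):
    f=240/np.tan(np.radians(c["vfov"])/2); v=np.asarray(c["R"])@np.asarray(X)+np.asarray(c["t"]); return np.array([c["cx"]+f*v[0]/v[2],c["cy"]+f*v[1]/v[2]])
tc=lambda u,v:((u+.5)/2.3-.5+120,(v+.5)/2.3-.5+140)
sc=lambda u,v:((u+.5)/2.5-.5+170,(v+.5)/2.5-.5+160)
E
python3 - <<'E'
from h import *
np.set_printoptions(precision=4,suppress=True)
for n,a,b in [("knobtop",(361,378),(219,229)),("studA",(542,124),(561,263)),("B",(537,196),(488,288)),("C",(708,155),(653,405)),("barfront",(677,293),(462,389)),("barrear",(710,366),(403,452)),("rim",(394,180),(413,140)),("post",(487,4),(622,142)),("bead_r",(115,266),(220,74)),("tray c1",(34,257),(205,29)),("tray c2",(124,226),(260,68))]:
    print(n,*tri(T,tc(*a),S,sc(*b)))
for z,ps in [(.03,[(34,257),(124,226),(201,465),(108,498)]),(.003,[(597,277),(698,240),(752,374),(649,412)]),(.013,[(115,266),(126,293),(99,299),(72,312),(135,325),(109,338)])]:
    q=np.array([onz(T,tc(*p),z) for p in ps]); print(q,q.mean(0))
print(onz(T,tc(364,382),.014),onz(T,tc(394,180),.085),onz(T,tc(361,378),.04))
for p in [(335,503),(450,590),(562,462)]: print(onz(S,sc(*p),.003))
for p in [(542,124),(537,196),(708,155)]: print(onz(T,tc(*p),.028))
for p in [(561,263),(488,288),(653,405)]: print(onz(S,sc(*p),.028))
E
```

```text
knobtop [0.4515 0.0425 0.0369] 0.0017369670184066842
studA [ 0.6737 -0.1173  0.0222] 0.0027235364503465946
B [ 0.6082 -0.1108  0.0232] 0.0029247923662102976
C [ 0.643  -0.2624  0.0234] 0.0020256397167823254
barfront [ 0.5116 -0.2182  0.0786] 0.005668453913871663
barrear [ 0.4518 -0.2416  0.081 ] 0.004710754667258887
rim [0.6124 0.0111 0.0829] 0.0008065728280137515
post [ 0.7669 -0.0689  0.0729] 0.0033487025055496497
bead_r [0.5514 0.2582 0.018 ] 0.006095841137883024
tray c1 [0.5626 0.3255 0.0264] 0.0013230806852952426
tray c2 [0.5891 0.2519 0.0146] 0.002772919800999932
[[0.5614 0.3245 0.03  ]
 [0.5874 0.2476 0.03  ]
 [0.3826 0.1767 0.03  ]
 [0.3568 0.2536 0.03  ]] [0.472  0.2506 0.03  ]
[[ 0.5402 -0.1635  0.003 ]
 [ 0.5718 -0.2542  0.003 ]
 [ 0.453  -0.2946  0.003 ]
 [ 0.4218 -0.2038  0.003 ]] [ 0.4967 -0.229   0.003 ]
[[0.5552 0.2587 0.013 ]
 [0.5312 0.2483 0.013 ]
 [0.5263 0.2716 0.013 ]
 [0.5153 0.2947 0.013 ]
 [0.5031 0.2396 0.013 ]
 [0.4921 0.2618 0.013 ]] [0.5206 0.2625 0.013 ]
[0.4506 0.0412 0.014 ] [0.6115 0.0112 0.085 ] [0.4521 0.0421 0.04  ]
[ 0.4185 -0.2056  0.003 ]
[ 0.4504 -0.2976  0.003 ]
[ 0.5689 -0.2571  0.003 ]
[ 0.6733 -0.1174  0.028 ]
[ 0.6085 -0.1111  0.028 ]
[ 0.6428 -0.262   0.028 ]
[ 0.6683 -0.1212  0.028 ]
[ 0.6039 -0.1141  0.028 ]
[ 0.639  -0.2645  0.028 ]
```

```bash
cat >> h.py <<'E'
import json
def Rt(az,p=0): # azimuth of tool x (deg), pitch lip-up (deg)
    return Rot.from_euler('ZY',[az,-p],degrees=True)*Rot.from_euler('x',180,degrees=True)
def load():
    d=json.load(open("cmd.json")); return np.array(d[0]),Rot.from_quat(d[1])
def plan(wps,obs=None):
    """wps: list of (x,y,z,az,pitch) TCP targets; prints rounded deltas from commanded pose, saves last as commanded."""
    P,R=load()
    if obs: print("meas-cmd mm",np.round((obs["position"]-P)*1e3,1),"deg",np.round((R.inv()*Rot.from_quat(obs["tool_rot"])).as_rotvec(degrees=True),1),"t",obs["time"],"w",round(obs["grip_width"],4))
    for w in wps:
        d=np.round(R.inv().apply(np.array(w[:3])-P)*100,2); r=np.round((R.inv()*Rt(w[3],w[4] if len(w)>4 else 0)).as_rotvec(),3)
        n=max(np.linalg.norm(d)/6.25,np.linalg.norm(r)/.187); print(list(map(float,d)),list(map(float,r)),"rows>=%.1f"%n)
    json.dump([list(P+R.apply(d/100)),list((R*Rot.from_rotvec(r)).as_quat())],open("cmd.json","w"))
E
python3 - <<'E'
from h import *
from rig import robot
json.dump([[.28,.559,.223],list(robot.get_obs()["tool_rot"])],open("cmd.json","w"))
plan([(.46,-.235,.26,20)],robot.get_obs())
E
```

```text
meas-cmd mm [-0.8 -0.6 -1.3] deg [0. 0. 0.] t 0.1 w 0.0869
[-51.61, -62.97, -3.59] [-0.001, 0.002, 2.329] rows>=13.0
```

Call:
play_rows(gripper=[-1,-1,-1,-1,-1,-1,-1,-1,-1,-1,-1,-1], delta_pos=[[0,0,-3.59],[-51.61,-62.97,-3.59],[-51.61,-62.97,-3.59],[-51.61,-62.97,-3.59],[-51.61,-62.97,-3.59],[-51.61,-62.97,-3.59],[-51.61,-62.97,-3.59],[-51.61,-62.97,-3.59],[-51.61,-62.97,-3.59],[-51.61,-62.97,-3.59],[-51.61,-62.97,-3.59],[-51.61,-62.97,-3.59]], turn=[[0,0,0.18],[0,0,0.36],[0,0,0.54],[0,0,0.72],[0,0,0.9],[0,0,1.08],[0,0,1.26],[0,0,1.44],[0,0,1.62],[0,0,1.8],[0,0,1.98],[0,0,2.16]])

```text
time: 1.6
position: [0.4314, -0.1136, 0.2584]
tool_rot: [0.968, 0.253, 0.0, -0.0]
ft_force: [1.2, 0.2, 1.3]
grip_width: 0.087
grip_force: 0.0
```

```bash
python3 - <<'E'
s=open("h.py").read()
i=s.index("def load()")
s=s[:i]+'''def plan(wps,obs):
    P=np.array(obs["position"]);R=Rot.from_quat(obs["tool_rot"]); print("t",obs["time"],"pos",P.round(4),"w",round(obs["grip_width"],4),"F",np.round(obs["ft_force"],1))
    for w in wps:
        d=np.round(R.inv().apply(np.array(w[:3])-P)*100,2); r=np.round((R.inv()*Rt(w[3],w[4] if len(w)>4 else 0)).as_rotvec(),3)
        print(list(map(float,d)),list(map(float,r)),"rows>=%.1f"%max(np.linalg.norm(d)/6.25,np.linalg.norm(r)/.187))
'''
open("h.py","w").write(s)
from h import *
from rig import robot
plan([(.46,-.235,.26,20)],robot.get_obs())
E
```

```text
t 1.6 pos [ 0.4314 -0.1136  0.2584] w 0.087 F [1.2 0.2 1.3]
[-3.44, 11.99, -0.17] [-0.0, -0.0, 0.162] rows>=2.0
```

Call:
play_rows(gripper=[-1,-1,-1,-1,-1], delta_pos=[[-2.0,6,-0.2],[-3.4,10.0,-0.2],[-3.4,10.0,-0.2],[-3.4,10.0,-0.2],[-3.4,10.0,-0.2]], turn=[[0,0,0.1],[0,0,0.16],[0,0,0.16],[0,0,0.16],[0,0,0.16]])

```text
time: 2.22
position: [0.4508, -0.2137, 0.2602]
tool_rot: [0.984, 0.179, -0.0, -0.001]
ft_force: [0.1, -0.5, 0.3]
grip_width: 0.087
grip_force: 0.0
```

```bash
cat > snap.py <<'E'
import sys,pickle,cv2
from rig import robot
from h import *
c=robot.camera(sys.argv[1]); cv2.imwrite(f"pics/{sys.argv[2]}.png",c["color"][:,:,::-1]); pickle.dump(c,open(f"{sys.argv[2]}.pkl","wb"))
o=robot.get_obs(); print(o["time"],o["position"],Rot.from_quat(o["tool_rot"]).as_matrix()[:,0]); print(c["vfov"],c["R"],-c["R"].T@c["t"])
E
python3 snap.py wrist w1
```

```text
2.275 [ 0.45104124 -0.21371353  0.26040996] [ 9.36029118e-01  3.51922430e-01 -3.06473859e-04]
64.69741247726377 [[ 0.35158156 -0.93615498 -0.00206474]
 [-0.90355382 -0.33991324  0.26086294]
 [-0.24490997 -0.089849   -0.96537364]] [ 0.5179161  -0.18710567  0.42267723]
```

View pics/w1.png

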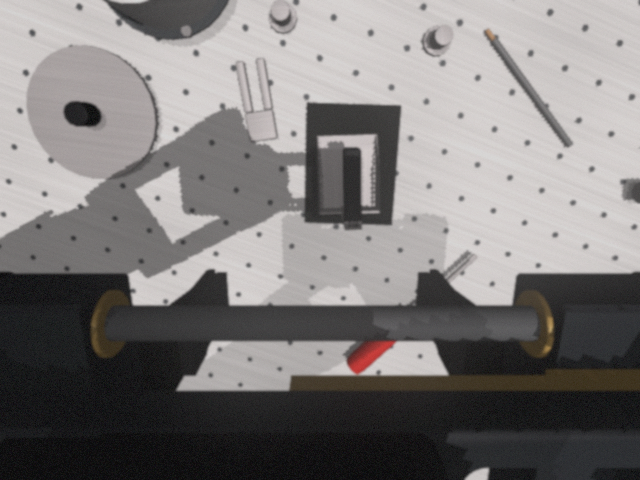

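The wrist view shows the mat with corners (307,103), (400,106), (393,224) and (306,222). The bar's top face runs from (351,149) to (352,227), and the lip is at (317-379,135).

```bash
python3 - <<'E'
from h import *
import pickle
np.set_printoptions(precision=4,suppress=True)
c=pickle.load(open("w1.pkl","rb"))
f,r=onz(c,(351.5,149),.083),onz(c,(352,227.5),.083)
print("bar",f,r,np.linalg.norm(f-r),np.degrees(np.arctan2(*(f-r)[1::-1])))
print("mid x-7",(f+r)/2)
l=[onz(c,(317,135),.004),onz(c,(379,135),.004)];print("lip",l,np.mean(l,0),np.linalg.norm(l[0]-l[1]))
m=np.array([onz(c,p,.003) for p in [(307,103),(400,106),(393,224),(306,222)]]);print("mat",m,m.mean(0))
print(tri(T,tc(677,293),c,(351.5,149)),tri(S,sc(462,389),c,(351.5,149)))
print("knob",tri(T,tc(361,378),c,(81,113)))
for n,a,b in [("A",(542,124),(279,8)),("C",(708,155),(439,36))]: print(n,tri(T,tc(*a),c,b))
E
```

```text
bar [ 0.5132 -0.2157  0.083 ] [ 0.4476 -0.2424  0.083 ] 0.07084920360734488 22.121768642613155
mid x-7 [ 0.4804 -0.2291  0.083 ]
lip [array([ 0.5127, -0.1824,  0.004 ]), array([ 0.536 , -0.2445,  0.004 ])] [ 0.5244 -0.2135  0.004 ] 0.06625097907855478
mat [[ 0.5395 -0.1613  0.003 ]
 [ 0.571  -0.2538  0.003 ]
 [ 0.4513 -0.2976  0.003 ]
 [ 0.4186 -0.2041  0.003 ]] [ 0.4951 -0.2292  0.003 ]
(array([ 0.5128, -0.2158,  0.0931]), np.float64(0.0021241618047974625)) (array([ 0.5119, -0.2156,  0.0746]), np.float64(0.0028726421999569576))
knob (array([0.4519, 0.0422, 0.0324]), np.float64(0.0017522791664831574))
A (array([ 0.6227, -0.1165,  0.0974]), np.float64(0.06119615639702388))
C (array([ 0.6504, -0.2675, -0.0074]), np.float64(0.00447678716466577))
```

```bash
python3 - <<'E'
from h import *
from rig import robot
plan([(.482,-.2285,.13,21.5),(.482,-.2285,.054,21.5)],robot.get_obs())
E
```

```text
t 2.275 pos [ 0.451  -0.2137  0.2604] w 0.0867 F [-0.1  1.  -0.3]
[2.38, 2.48, 13.04] [-0.001, 0.0, -0.016] rows>=2.2
[2.38, 2.49, 20.64] [-0.001, 0.0, -0.016] rows>=3.3
```

Call:
play_rows(gripper=[-1,-1,-1,-1,-1,-1,-1,-1,1,1,1,1], delta_pos=[[2.38,2.48,5],[2.38,2.48,10],[2.38,2.48,13],[2.38,2.48,16],[2.38,2.48,18.5],[2.38,2.48,20.6],[2.38,2.48,20.6],[2.38,2.48,20.6],[2.38,2.48,20.6],[2.38,2.48,20.6],[2.38,2.48,20.6],[2.38,2.48,20.6]], turn=[[0,0,-0.016],[0,0,-0.016],[0,0,-0.016],[0,0,-0.016],[0,0,-0.016],[0,0,-0.016],[0,0,-0.016],[0,0,-0.016],[0,0,-0.016],[0,0,-0.016],[0,0,-0.016],[0,0,-0.016]], squeeze=50)

```text
time: 3.78
position: [0.4824, -0.2302, 0.0546]
tool_rot: [0.983, 0.186, 0.0, 0.0]
ft_force: [-0.4, 0.0, -0.0]
grip_width: 0.0546
grip_force: 0.0
```

Call:
play_rows(gripper=[1,1,1,1,1,1,1,1,1,1,1,1], delta_pos=[[0,0,0],[0,0,0],[0,0,0],[0,0,0],[0,0,0],[0,0,0],[0,0,0],[0,0,0],[0,0,-2],[0,0,-6],[0,0,-10],[0,0,-10]], turn=[[0,0,0],[0,0,0],[0,0,0],[0,0,0],[0,0,0],[0,0,0],[0,0,0],[0,0,0],[0,0,0],[0,0,0],[0,0,0],[0,0,0]])

```text
time: 5.28
position: [0.4841, -0.2313, 0.1572]
tool_rot: [0.983, 0.186, 0.002, 0.003]
ft_force: [0.7, 0.5, -1.4]
grip_width: 0.0153
grip_force: 49.9
```

```bash
python3 - <<'E'
from h import *
from rig import robot
plan([(.42,.2326,.17,19.1)],robot.get_obs())
E
```

```text
t 5.275 pos [ 0.4841 -0.2313  0.1572] w 0.0153 F [ 0.7  0.5 -1.4]
[10.98, -45.52, -1.5] [0.006, -0.004, 0.041] rows>=7.5
```

Call:
play_rows(gripper=[1,1,1,1,1,1,1,1,1,1,1,1], delta_pos=[[1,-4,-1.5],[2.2,-9,-1.5],[3.4,-14,-1.5],[4.6,-19,-1.5],[5.8,-24,-1.5],[7.0,-29,-1.5],[8.2,-34,-1.5],[9.4,-39,-1.5],[10.5,-43,-1.5],[11,-45.5,-1.5],[11,-45.5,-1.5],[11,-45.5,-1.5]], turn=[[0,0,0.04],[0,0,0.04],[0,0,0.04],[0,0,0.04],[0,0,0.04],[0,0,0.04],[0,0,0.04],[0,0,0.04],[0,0,0.04],[0,0,0.04],[0,0,0.04],[0,0,0.04]])

```text
time: 6.78
position: [0.4179, 0.233, 0.1685]
tool_rot: [0.986, 0.166, -0.001, 0.0]
ft_force: [-0.1, -0.1, -0.9]
grip_width: 0.0156
grip_force: 49.9
```

```bash
python3 snap.py wrist w2
```

```text
6.825 [0.41821163 0.23269257 0.16874452] [ 0.94500937  0.32703803 -0.00184739]
64.69741247726377 [[ 3.27638225e-01 -9.44803125e-01 -4.98904785e-04]
 [-9.11586843e-01 -3.16258202e-01  2.62659813e-01]
 [-2.48319595e-01 -8.56025999e-02 -9.64888374e-01]] [0.48575245 0.25810557 0.33082024]
```

View pics/w2.png

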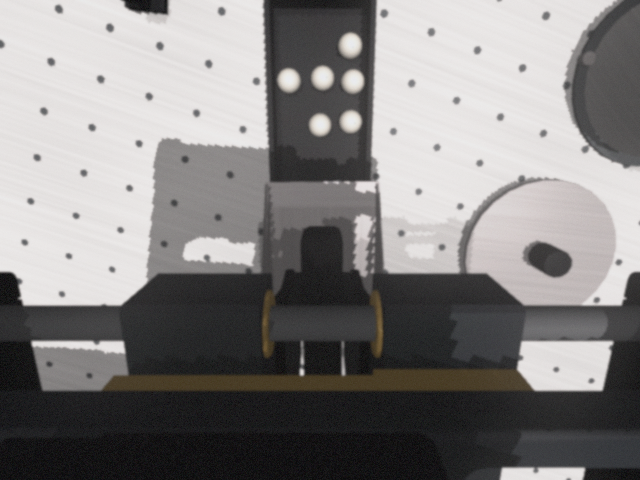

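The six beads are ahead of the lip, at (350,44), (289,80), (322,77), (353,81), (320,125) and (350,121). The scoop lip is at row 181, columns 268-378, and the tray rim's outer edges run 264/385 at row 5 and 268/376 at row 172.

```bash
python3 - <<'E'
from h import *
import pickle
np.set_printoptions(precision=4,suppress=True)
c=pickle.load(open("w2.pkl","rb"))
P=np.array([.4182,.2327]);u=np.array([.945,.327]);n=np.array([-.327,.945])
def loc(X): d=X[:2]-P; return np.round([d@u,d@n,X[2]],4)
for p in [(264,5),(385,5),(268,172),(376,172)]: print("rim",loc(onz(c,p,.03)))
zl=.1687-.0506
for p in [(268,181),(378,181)]: print("lip",loc(onz(c,p,zl)))
for p in [(350,44),(289,80),(322,77),(353,81),(320,125),(350,121)]: print("bead",loc(onz(c,p,.013)))
Tc=np.array([.472,.2506,0]);print("tray centre",loc(Tc))
for a,b in [((115,266),(350,44)),((109,338),(320,125)),((72,312),(289,80))]:
    X,e=tri(T,tc(*a),c,b); print(X,e)
E
```

```text
rim [0.1581 0.0431 0.03  ]
rim [ 0.1581 -0.0424  0.03  ]
rim [0.0411 0.0446 0.03  ]
rim [ 0.0411 -0.0405  0.03  ]
lip [0.0452 0.0323 0.1181]
lip [ 0.0452 -0.0294  0.1181]
bead [ 0.1364 -0.0193  0.013 ]
bead [0.1107 0.0279 0.013 ]
bead [0.1129 0.0021 0.013 ]
bead [ 0.11   -0.0222  0.013 ]
bead [0.0769 0.0037 0.013 ]
bead [ 0.08   -0.0204  0.013 ]
tray centre [ 0.0567 -0.0007  0.    ]
[0.5549 0.2592 0.0102] 0.001623359633697143
[0.4906 0.2609 0.0179] 0.0021288475648777567
[0.5146 0.2952 0.012 ] 0.0016842701079140623
```

Call:
play_rows(gripper=[1,1,1,1,1,1,1], delta_pos=[[0,0,4],[0,0,7],[0,0,9],[0,0,10.3],[0,0,11],[0,0,11.1],[0,0,11.1]], turn=[[0,0,0],[0,0,0],[0,0,0],[0,0,0],[0,0,0],[0,0,0],[0,0,0]])

```text
time: 7.7
position: [0.4191, 0.2337, 0.0589]
tool_rot: [0.986, 0.166, 0.001, -0.0]
ft_force: [-0.1, 0.3, -1.4]
grip_width: 0.0153
grip_force: 49.9
```

Call:
play_rows(gripper=[1,1,1,1], delta_pos=[[0,0,0.2],[0,0,0.3],[0,0,0.35],[0,0,0.35]], turn=[[0,0,0],[0,0,0],[0,0,0],[0,0,0]])

```text
time: 8.2
position: [0.4188, 0.2336, 0.0553]
tool_rot: [0.986, 0.166, 0.0, -0.0]
ft_force: [-0.2, 0.2, 2.6]
grip_width: 0.0157
grip_force: 49.9
```

Call:
play_rows(gripper=[1,1,1,1,1,1,1,1,1,1,1,1], delta_pos=[[1,0,-0.02],[2,0,-0.02],[3,0,-0.02],[4,0,-0.02],[5,0,-0.02],[6,0,-0.02],[7,0,-0.02],[8,0,-0.02],[9,0,-0.02],[10,0,-0.02],[10.6,0,-0.02],[10.8,0,-0.02]], turn=[[0,0,0],[0,0,0],[0,0,0],[0,0,0],[0,0,0],[0,0,0],[0,0,0],[0,0,0],[0,0,0],[0,0,0],[0,0,0],[0,0,0]])

```text
time: 9.7
position: [0.5209, 0.269, 0.0552]
tool_rot: [0.986, 0.166, -0.0, 0.0]
ft_force: [-2.4, -1.1, 6.7]
grip_width: 0.0153
grip_force: 49.9
```

```bash
python3 snap.py wrist w3; python3 -c "
import cv2;a=cv2.imread('pics/w3.png')[60:300,200:450];cv2.imwrite('pics/w3c.png',cv2.resize(a,(625,600),interpolation=cv2.INTER_CUBIC))"
```

```text
9.75 [0.52107792 0.26905262 0.0552176 ] [ 9.44818968e-01  3.27592905e-01 -8.13723855e-05]
64.69741247726377 [[ 3.27459571e-01 -9.44864908e-01 -7.31074484e-04]
 [-9.12094994e-01 -3.16304396e-01  2.60833762e-01]
 [-2.46683911e-01 -8.47457024e-02 -9.65383454e-01]] [0.58851201 0.29403294 0.21764268]
```

View pics/w3c.png

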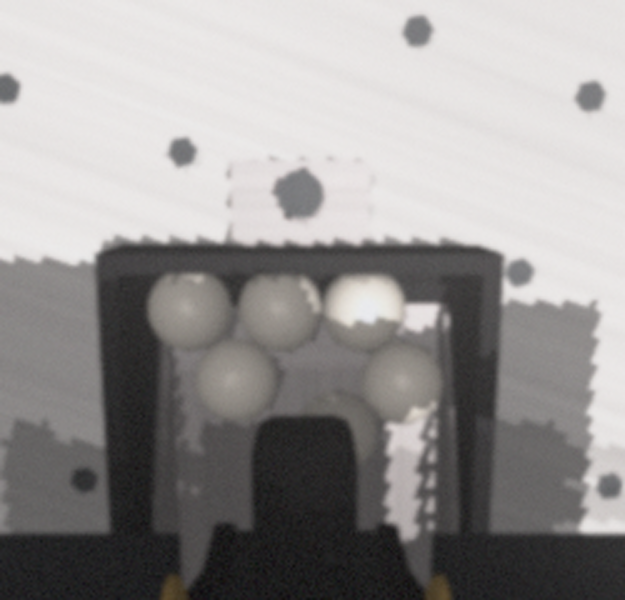

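All six beads are in view. Three are against the end wall at row 310 of the crop, two are behind them, and one is under the bar. Next I push the lip fully to the wall.

Call:
play_rows(gripper=[1,1,1,1,1,1], delta_pos=[[0.3,-0.1,0],[0.6,-0.15,0],[0.8,-0.15,0],[0.9,-0.15,0],[1.0,-0.15,0],[1.0,-0.15,0]], turn=[[0,0,0],[0,0,0],[0,0,0],[0,0,0],[0,0,0],[0,0,0]])

```text
time: 10.5
position: [0.5289, 0.2735, 0.0552]
tool_rot: [0.986, 0.166, -0.001, 0.0]
ft_force: [-3.1, -1.2, 6.2]
grip_width: 0.0155
grip_force: 49.9
```

Call:
play_rows(gripper=[1,1,1,1], delta_pos=[[0.15,0,0],[0.3,0,0],[0.4,0,0],[0.4,0,0]], turn=[[0,0,0],[0,0,0],[0,0,0],[0,0,0]])

```text
time: 11.0
position: [0.5295, 0.2738, 0.0555]
tool_rot: [0.986, 0.166, -0.004, 0.001]
ft_force: [-8.0, -4.8, 13.1]
grip_width: 0.0159
grip_force: 49.9
```

```bash
python3 snap.py wrist w4; python3 -c "
import cv2;a=cv2.imread('pics/w4.png')[100:300,220:430];cv2.imwrite('pics/w4c.png',cv2.resize(a,(630,600),interpolation=cv2.INTER_CUBIC))"
```

```text
11.05 [0.52950599 0.27381522 0.05551664] [ 0.94470918  0.32779077 -0.00881857]
64.69741247726377 [[ 3.27553385e-01 -9.44832247e-01 -8.96944416e-04]
 [-9.09962124e-01 -3.15719890e-01  2.68867781e-01]
 [-2.54318133e-01 -8.72523661e-02 -9.63176677e-01]] [0.59840341 0.29926976 0.21733336]
```

View pics/w4c.png

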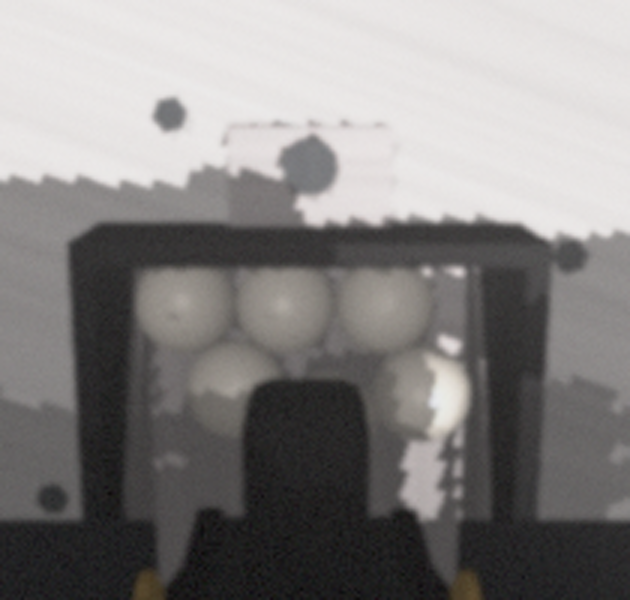

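Call:
play_rows(gripper=[1,1,1,1,1,1,1,1,1,1,1,1], delta_pos=[[-0.7,0,-0.45],[-1.1,0,-0.73],[-1.45,0,-0.93],[-1.78,0,-1.1],[-2.05,0,-1.25],[-2.05,0,-1.25],[-2.05,0,-1.25],[-2.2,0,-2],[-2.4,0,-4],[-2.4,0,-7],[-2.4,0,-10],[-2.4,0,-10]], turn=[[0,0.087,0],[0,0.175,0],[0,0.262,0],[0,0.349,0],[0,0.436,0],[0,0.436,0],[0,0.436,0],[0,0.436,0],[0,0.436,0],[0,0.436,0],[0,0.436,0],[0,0.436,0]])

```text
time: 12.55
position: [0.5129, 0.2677, 0.1574]
tool_rot: [0.962, 0.162, 0.216, -0.036]
ft_force: [-0.6, 0.1, -2.4]
grip_width: 0.0154
grip_force: 50.0
```

```bash
python3 snap.py top t2; python3 snap.py wrist w5; python3 -c "
import cv2,numpy as np
a=cv2.imread('pics/t2.png')[180:380,100:360];b=cv2.imread('pics/w5.png')[60:330,180:460]
cv2.imwrite('pics/t2c.png',np.hstack([cv2.resize(a,(400,308)),cv2.resize(b,(319,308))]))"
```

```text
12.6 [0.51146334 0.26729953 0.15571032] [0.85563301 0.29695361 0.42392299]
46.52679557286308 [[-1.57972251e-02 -9.99870086e-01 -3.20289011e-03]
 [-9.81241315e-01  1.61182864e-02 -1.92108519e-01]
 [ 1.92135186e-01  1.08026591e-04 -9.81368462e-01]] [ 0.36853493 -0.02839147  1.12086743]
12.65 [0.51045784 0.26699643 0.15449085] [0.85687615 0.29717895 0.42124571]
64.69741247726377 [[ 3.27522054e-01 -9.44843405e-01 -4.93507934e-04]
 [-9.30544899e-01 -3.22474984e-01 -1.73482206e-01]
 [ 1.63754374e-01  5.72784797e-02 -9.84836880e-01]] [0.50769353 0.26759916 0.3330201 ]
```

View pics/t2c.png

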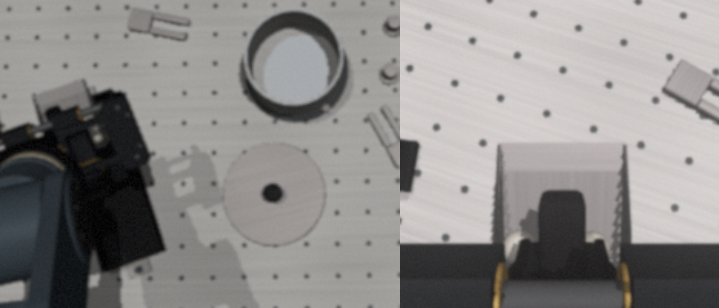

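```bash
python3 - <<'E'
from h import *
from rig import robot
plan([(.512,.2,.170,14,25),(.518,.1,.17,7,25),(.5203,.0112,.17,0,25)],robot.get_obs())
E
```

```text
t 12.65 pos [0.5105 0.267  0.1545] w 0.0154 F [ 0.3  0.2 -2.7]
[-1.21, 6.38, -2.27] [-0.038, 0.002, 0.081] rows>=1.1
[-3.66, 16.02, -3.41] [-0.089, 0.002, 0.192] rows>=2.7
[-6.11, 24.49, -4.54] [-0.141, 0.001, 0.303] rows>=4.1
```

Call:
play_rows(gripper=[1,1,1,1,1,1,1,1,1,1,1], delta_pos=[[-0.4,2.1,-1.5],[-1.2,6.4,-2.3],[-2.0,9.6,-2.65],[-2.8,12.8,-3],[-3.65,16,-3.4],[-4.5,18.9,-3.8],[-5.3,21.7,-4.15],[-5.8,23.5,-4.4],[-6.1,24.5,-4.55],[-6.1,24.5,-4.55],[-6.1,24.5,-4.55]], turn=[[-0.013,0,0.027],[-0.038,0,0.081],[-0.055,0,0.118],[-0.072,0,0.155],[-0.089,0,0.192],[-0.106,0,0.229],[-0.123,0,0.265],[-0.134,0,0.288],[-0.141,0,0.303],[-0.141,0,0.303],[-0.141,0,0.303]])

```text
time: 14.02
position: [0.5201, 0.0119, 0.1701]
tool_rot: [0.976, 0.0, 0.216, -0.0]
ft_force: [0.4, -0.3, -3.2]
grip_width: 0.0157
grip_force: 50.0
```

```bash
python3 - <<'E'
from h import *
from rig import robot
y=.0112
plan([(.5378,y,.1665,0,0),(.5581,y,.1589,0,-20),(.5755,y,.1531,0,-35),(.5934,y,.1477,0,-50)],robot.get_obs())
E
python3 snap.py wrist w6;python3 snap.py top t3; python3 -c "
import cv2,numpy as np
a=cv2.imread('pics/t3.png')[180:380,100:360];b=cv2.imread('pics/w6.png')[60:330,120:520]
cv2.imwrite('pics/t3c.png',np.hstack([cv2.resize(a,(390,300)),cv2.resize(b,(400,300))]))"
```

```text
t 14.025 pos [0.5201 0.0119 0.1701] w 0.0157 F [ 0.4 -0.3 -3.2]
[1.45, 0.07, 1.07] [-0.001, -0.435, 0.0] rows>=2.3
[2.97, 0.07, 2.61] [-0.001, -0.784, 0.0] rows>=4.2
[4.31, 0.07, 3.87] [-0.001, -1.045, 0.001] rows>=5.6
[5.7, 0.07, 5.12] [-0.001, -1.307, 0.001] rows>=7.0
14.075 [0.52023046 0.01194138 0.17028138] [9.06869562e-01 4.65090701e-04 4.21411179e-01]
64.69741247726377 [[ 2.01226598e-04 -9.99998930e-01 -1.44900667e-03]
 [-9.85430392e-01  4.81511624e-05 -1.70079215e-01]
 [ 1.70079103e-01  1.46211967e-03 -9.85429328e-01]] [0.51669813 0.01341353 0.34743038]
14.125 [0.520326   0.01195603 0.17043665] [9.06708152e-01 5.88948508e-04 4.21758200e-01]
46.52679557286308 [[-1.57972251e-02 -9.99870086e-01 -3.20289011e-03]
 [-9.81241315e-01  1.61182864e-02 -1.92108519e-01]
 [ 1.92135186e-01  1.08026591e-04 -9.81368462e-01]] [ 0.36853493 -0.02839147  1.12086743]
```

View pics/t3c.png

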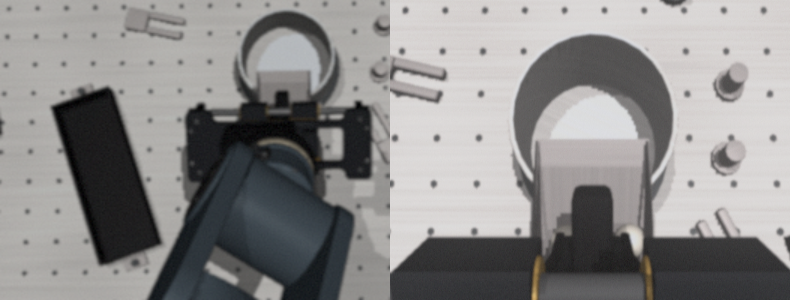

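Wrist picture: the lip sits centred over the pot mouth, and the beads are at the back of the pan. The top view shows the tray empty, so I dump now.

Call:
play_rows(gripper=[1,1,1,1,1,1,1,1,1,1,1,1], delta_pos=[[0.75,0,0.55],[1.45,0,1.07],[2.2,0,1.85],[2.97,0,2.61],[3.65,0,3.25],[4.31,0,3.87],[5.0,0,4.5],[5.7,0,5.12],[5.7,0,5.12],[5.7,0,5.12],[5.7,0,5.12],[5.7,0,5.12]], turn=[[0,-0.18,0],[0,-0.36,0],[0,-0.54,0],[0,-0.7,0],[0,-0.85,0],[0,-1.0,0],[0,-1.15,0],[0,-1.307,0],[0,-1.307,0],[0,-1.307,0],[0,-1.307,0],[0,-1.307,0]])

```text
time: 15.62
position: [0.5941, 0.0112, 0.1507]
tool_rot: [0.908, -0.0, -0.42, 0.0]
ft_force: [-0.3, -1.2, -2.7]
grip_width: 0.0154
grip_force: 50.0
```

```bash
python3 - <<'E'
from h import *
from rig import robot
y=.0112
plan([(.575,y,.16,0,-50),(.54,y,.19,0,-25),(.51,y,.19,0,0)],robot.get_obs())
E
```

```text
t 15.625 pos [0.5941 0.0112 0.1507] w 0.0154 F [-0.3 -1.2 -2.7]
[-1.94, 0.0, 0.85] [-0.0, -0.006, -0.0] rows>=0.3
[-6.49, 0.01, 1.58] [0.0, 0.431, -0.0] rows>=2.3
[-8.44, 0.01, 3.87] [0.0, 0.867, -0.0] rows>=4.6
```

Call:
play_rows(gripper=[1,1,1,1,1,1,1,1,1,1], delta_pos=[[-1.5,0,-1.3],[-3.06,0,-2.57],[-4.5,0,-1],[-6.5,0,1.58],[-7.5,0,2.7],[-8.44,0,3.87],[-8.44,0,3.87],[-8.44,0,3.87],[-8.44,0,3.87],[-8.44,0,3.87]], turn=[[0,0,0],[0,0,0],[0,0.18,0],[0,0.36,0],[0,0.54,0],[0,0.72,0],[0,0.867,0],[0,0.867,0],[0,0.867,0],[0,0.867,0]])

```text
time: 16.88
position: [0.512, 0.0109, 0.1881]
tool_rot: [1.0, -0.0, -0.002, 0.0]
ft_force: [-0.6, 0.0, -2.5]
grip_width: 0.0154
grip_force: 50.0
```

```bash
python3 snap.py wrist w7;python3 snap.py side s3; python3 -c "
import cv2,numpy as np
a=cv2.imread('pics/s3.png')[160:400,170:460];b=cv2.imread('pics/w7.png')[0:300,120:520]
cv2.imwrite('pics/t4c.png',np.hstack([cv2.resize(a,(390,323)),cv2.resize(b,(410,323))]))"
```

```text
16.925 [0.51159485 0.01094475 0.18776941] [ 9.99991536e-01 -2.62158027e-04 -4.10608038e-03]
64.69741247726377 [[-5.27357620e-04 -9.99999644e-01 -6.59404975e-04]
 [-9.64532342e-01  3.34594104e-04  2.63964486e-01]
 [-2.63964172e-01  7.75221108e-04 -9.64532174e-01]] [0.58397321 0.0125294  0.35029405]
16.975 [0.51118468 0.0110454  0.18754527] [ 9.99989363e-01 -2.42226292e-04 -4.60609569e-03]
55.02342525679222 [[ 0.86148349 -0.50776014 -0.0050835 ]
 [-0.33984706 -0.56910011 -0.74875165]
 [ 0.37729322  0.64676479 -0.66283114]] [ 0.22583029 -0.59813901  0.67404828]
```

View pics/t4c.png

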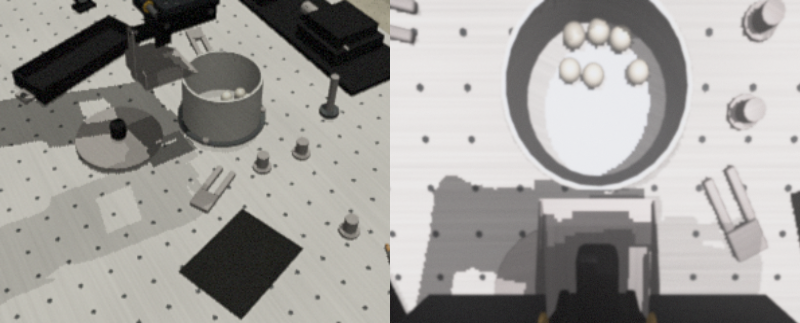

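The wrist picture shows all six beads in the pot and the pan empty. Next the scoop goes back to the mat.

```bash
python3 - <<'E'
from h import *
from rig import robot
plan([(.4913,-.2307,.17,20),(.4913,-.2307,.0565,20)],robot.get_obs())
E
```

```text
t 16.975 pos [0.5112 0.011  0.1875] w 0.0154 F [-0.4 -0.4 -1.9]
[-1.97, 24.18, 1.76] [-0.001, 0.005, -0.349] rows>=3.9
[-1.92, 24.18, 13.11] [-0.001, 0.005, -0.349] rows>=4.4
```

Call:
play_rows(gripper=[1,1,1,1,1,1,1,1,1,1,1,1], delta_pos=[[-0.3,4,1.7],[-0.8,9.5,1.7],[-1.3,15,1.7],[-1.7,20,1.7],[-1.9,23,2],[-1.9,24.2,4],[-1.9,24.2,7],[-1.9,24.2,10],[-1.9,24.2,12],[-1.9,24.2,13],[-1.9,24.2,13],[-1.9,24.2,13]], turn=[[0,0.005,-0.06],[0,0.005,-0.15],[0,0.005,-0.22],[0,0.005,-0.3],[0,0.005,-0.35],[0,0.005,-0.35],[0,0.005,-0.35],[0,0.005,-0.35],[0,0.005,-0.35],[0,0.005,-0.35],[0,0.005,-0.35],[0,0.005,-0.35]])

```text
time: 18.48
position: [0.491, -0.2311, 0.0585]
tool_rot: [0.985, 0.174, 0.001, 0.0]
ft_force: [0.8, -0.2, -2.2]
grip_width: 0.0154
grip_force: 50.0
```

Call:
play_rows(gripper=[1,1,1,1,1], delta_pos=[[0,0,0.2],[0,0,0.3],[0,0,0.35],[0,0,0.38],[0,0,0.38]], turn=[[0,0,0],[0,0,0],[0,0,0],[0,0,0],[0,0,0]])

```text
time: 19.1
position: [0.4902, -0.2309, 0.0547]
tool_rot: [0.985, 0.174, 0.0, -0.0]
ft_force: [-3.1, 0.2, 4.3]
grip_width: 0.0153
grip_force: 50.0
```

Call:
play_rows(gripper=[-1,-1,-1,-1,-1,-1,-1,-1,-1,-1,-1,-1], delta_pos=[[0,0,-0.05],[0,0,-0.05],[0,0,-0.05],[0,0,-0.05],[0,0,-0.05],[0,0,-0.05],[0,0,-3],[0,0,-8],[0,0,-14],[0,0,-19],[0,0,-19],[0,0,-19]], turn=[[0,0,0],[0,0,0],[0,0,0],[0,0,0],[0,0,0],[0,0,0],[0,0,0],[0,0,0],[0,0,0],[0,0,0],[0,0,0],[0,0,0]])

```text
time: 20.6
position: [0.4895, -0.2304, 0.2437]
tool_rot: [0.985, 0.174, 0.0, -0.001]
ft_force: [-1.6, -1.0, 0.6]
grip_width: 0.0871
grip_force: 0.0
```

```bash
python3 snap.py wrist w8;python3 snap.py side s4; python3 -c "
import cv2,numpy as np
a=cv2.imread('pics/s4.png')[160:400,170:460];b=cv2.imread('pics/w8.png')[0:300,100:500]
cv2.imwrite('pics/t5c.png',np.hstack([cv2.resize(a,(395,327)),cv2.resize(b,(400,327))]))"
```

```text
20.65 [ 0.48915294 -0.23021912  0.24286849] [ 9.39519874e-01  3.42493982e-01 -5.28495145e-04]
64.69741247726377 [[ 0.34232736 -0.93957777 -0.00236432]
 [-0.90709867 -0.3311477   0.25983303]
 [-0.24491627 -0.08680328 -0.96565067]] [ 0.55667581 -0.20468491  0.40620647]
20.7 [ 0.48905198 -0.23015378  0.24246279] [ 0.93953176  0.3424604  -0.0009707 ]
55.02342525679222 [[ 0.86148349 -0.50776014 -0.0050835 ]
 [-0.33984706 -0.56910011 -0.74875165]
 [ 0.37729322  0.64676479 -0.66283114]] [ 0.22583029 -0.59813901  0.67404828]
```

View pics/t5c.png

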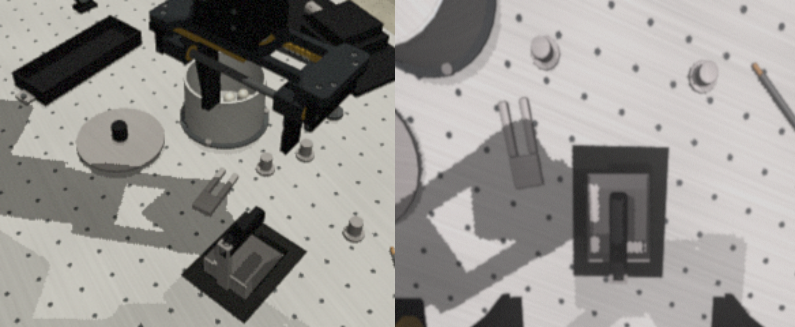

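The scoop stands upright on the mat. Studs B and C show in the wrist view at about (246,44) and (413,64), so I refine the stud positions.

```bash
python3 - <<'E'
from h import *
import pickle
from rig import robot
np.set_printoptions(precision=4,suppress=True)
c=pickle.load(open("w8.pkl","rb"))
for p in [(246,44),(413,64)]: print(onz(c,p,.028))
print(tri(T,tc(537,196),c,(246,44)),tri(T,tc(708,155),c,(413,64)))
for p in [(525,252),(507,265)]: print("fork",onz(T,tc(*p),.009))
w=pickle.load(open("w7.pkl","rb"))
for n,p,a in [("A",(120+(768-390)*.9756,13*.929),(542,124)),("B",(120+(749-390)*.9756,104*.929),(537,196))]: print(n,p,onz(w,p,.028),tri(T,tc(*a),w,p))
# rim centre from w7
print("rim",onz(w,(120+(598-390)*.9756,188*.929),.085))
plan([(.606,-.112,.15,90),(.606,-.112,.010,90)],robot.get_obs())
E
```

```text
[ 0.6057 -0.1122  0.028 ]
[ 0.6422 -0.2619  0.028 ]
(array([ 0.6072, -0.1115,  0.027 ]), np.float64(0.0029742547741571754)) (array([ 0.6415, -0.2611,  0.0322]), np.float64(0.0004922110707244684))
fork [ 0.5625 -0.1004  0.009 ]
fork [ 0.5512 -0.0843  0.009 ]
A (488.7768, 12.077) [ 0.6707 -0.114   0.028 ] (array([ 0.6748, -0.1182,  0.0179]), np.float64(0.0025974253697169407))
B (470.2404, 96.616) [ 0.6102 -0.1062  0.028 ] (array([ 0.6117, -0.1121,  0.0122]), np.float64(0.0005526095756152362))
rim [0.5544 0.0121 0.085 ]
t 20.7 pos [ 0.4891 -0.2302  0.2425] w 0.087 F [ 0.3 -0.4 -0.5]
[15.04, -7.06, 9.26] [-0.004, -0.002, -1.221] rows>=6.5
[15.06, -7.01, 23.26] [-0.004, -0.002, -1.221] rows>=6.5
```

Call:
play_rows(gripper=[0.1,0.1,0.1,0.1,0.1,0.1,0.1,0.1,0.1,0.1,0.1,0.1], delta_pos=[[3,-1.4,2],[6,-2.8,4],[9,-4.2,6],[12,-5.6,8],[15.1,-7.1,9],[15.1,-7.1,10],[15.1,-7.1,12],[15.1,-7.1,15],[15.1,-7.1,18],[15.1,-7.1,19],[15.1,-7.1,19],[15.1,-7.1,19]], turn=[[0,0,-0.18],[0,0,-0.36],[0,0,-0.54],[0,0,-0.72],[0,0,-0.9],[0,0,-1.08],[0,0,-1.22],[0,0,-1.22],[0,0,-1.22],[0,0,-1.22],[0,0,-1.22],[0,0,-1.22]])

```text
time: 22.2
position: [0.6086, -0.1126, 0.0551]
tool_rot: [0.708, 0.707, 0.001, 0.001]
ft_force: [0.3, 0.1, 0.2]
grip_width: 0.0391
grip_force: 0.0
```

```bash
python3 - <<'E'
from h import *
from rig import robot
plan([(.607,-.1115,.010,90)],robot.get_obs())
E
```

```text
t 22.2 pos [ 0.6086 -0.1126  0.0551] w 0.0391 F [0.3 0.1 0.2]
[0.1, -0.17, 4.51] [0.002, -0.0, -0.001] rows>=0.7
```

Call:
play_rows(gripper=[0.1,0.1,0.1,0.1,1,1,1,1,1,1,1,1], delta_pos=[[0.1,-0.17,2],[0.1,-0.17,3.8],[0.1,-0.17,4.45],[0.1,-0.17,4.45],[0.1,-0.17,4.45],[0.1,-0.17,4.45],[0.1,-0.17,4.45],[0.1,-0.17,4.45],[0.1,-0.17,3],[0.1,-0.17,-3],[0.1,-0.17,-8],[0.1,-0.17,-10]], turn=[[0,0,0],[0,0,0],[0,0,0],[0,0,0],[0,0,0],[0,0,0],[0,0,0],[0,0,0],[0,0,0],[0,0,0],[0,0,0],[0,0,0]], squeeze=30)

```text
time: 23.7
position: [0.6079, -0.112, 0.1589]
tool_rot: [0.707, 0.707, 0.002, 0.003]
ft_force: [0.9, 0.1, -1.7]
grip_width: 0.0171
grip_force: 30.0
```

```bash
python3 - <<'E'
from h import *
from rig import robot
plan([(.6115,-.0168,.15,90),(.6115,-.0168,.068,90)],robot.get_obs())
E
```

```text
t 23.7 pos [ 0.6079 -0.112   0.1589] w 0.0171 F [ 0.9  0.1 -1.7]
[9.52, 0.35, 0.88] [0.007, 0.001, -0.001] rows>=1.5
[9.53, 0.29, 9.08] [0.007, 0.001, -0.001] rows>=2.1
```

Call:
play_rows(gripper=[1,1,1,1,1,1,1,0.2,0.2,0.2,0.2,0.2], delta_pos=[[4,0.2,0.5],[8,0.3,0.5],[9.5,0.3,1],[9.5,0.3,4],[9.5,0.3,7.5],[9.5,0.3,9],[9.5,0.3,9],[9.5,0.3,9],[9.5,0.3,9],[9.5,0.3,7],[9.5,0.3,2],[9.5,0.3,0]], turn=[[0,0,0],[0,0,0],[0,0,0],[0,0,0],[0,0,0],[0,0,0],[0,0,0],[0,0,0],[0,0,0],[0,0,0],[0,0,0],[0,0,0]])

```text
time: 25.2
position: [0.6113, -0.0168, 0.1585]
tool_rot: [0.707, 0.707, 0.002, 0.003]
ft_force: [-0.2, 0.1, -0.2]
grip_width: 0.0344
grip_force: 0.0
```

```bash
python3 - <<'E'
from h import *
from rig import robot
plan([(.672,-.116,.15,82),(.672,-.116,.0105,82)],robot.get_obs())
E
python3 snap.py wrist w9; python3 snap.py side s5; python3 snap.py top t5; python3 -c "
import cv2,numpy as np
a=cv2.imread('pics/s5.png')[160:400,170:460];b=cv2.imread('pics/w9.png')[0:300,100:500]; d=cv2.imread('pics/t5.png')[140:320,240:460]
cv2.imwrite('pics/t6c.png',np.hstack([cv2.resize(a,(260,240)),cv2.resize(b,(270,240)),cv2.resize(d,(270,240))]))"
```

```text
t 25.2 pos [ 0.6113 -0.0168  0.1585] w 0.0344 F [-0.2  0.1 -0.2]
[-9.91, 6.08, 0.9] [0.008, -0.0, 0.139] rows>=1.9
[-9.9, 5.97, 14.85] [0.008, -0.0, 0.139] rows>=3.0
25.25 [ 0.6122527  -0.01692303  0.16039304] [ 9.70579582e-04  9.99999022e-01 -1.00714596e-03]
64.69741247726377 [[ 0.99997088 -0.00134701  0.00751159]
 [-0.00325524 -0.96554855  0.2602026 ]
 [ 0.00690231 -0.26021947 -0.96552482]] [0.610465   0.05605519 0.32092934]
25.3 [ 0.61164275 -0.0168613   0.15847222] [ 1.04033153e-03  9.99999197e-01 -7.24107971e-04]
55.02342525679222 [[ 0.86148349 -0.50776014 -0.0050835 ]
 [-0.33984706 -0.56910011 -0.74875165]
 [ 0.37729322  0.64676479 -0.66283114]] [ 0.22583029 -0.59813901  0.67404828]
25.35 [ 0.61028295 -0.01662111  0.15652064] [1.11843828e-03 9.99999372e-01 6.71971030e-05]
46.52679557286308 [[-1.57972251e-02 -9.99870086e-01 -3.20289011e-03]
 [-9.81241315e-01  1.61182864e-02 -1.92108519e-01]
 [ 1.92135186e-01  1.08026591e-04 -9.81368462e-01]] [ 0.36853493 -0.02839147  1.12086743]
```

View pics/t6c.png

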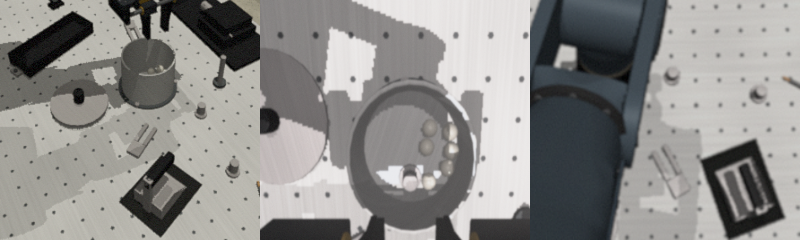

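The pot holds stud B and the beads (wrist view). Studs A and C, the lid and the scoop haven't moved. Stud A is next.

Call:
play_rows(gripper=[0.1,0.1,0.1,0.1,0.1,0.1,0.1,0.1], delta_pos=[[-3,1.8,0],[-6.5,4,0],[-9.9,6,0],[-9.9,6,3],[-9.9,6,7],[-9.9,6,10],[-9.9,6,10],[-9.9,6,10]], turn=[[0,0,0.05],[0,0,0.1],[0,0,0.14],[0,0,0.14],[0,0,0.14],[0,0,0.14],[0,0,0.14],[0,0,0.14]])

```text
time: 26.35
position: [0.6695, -0.1155, 0.0547]
tool_rot: [0.755, 0.655, 0.001, 0.0]
ft_force: [-0.5, -0.2, 0.5]
grip_width: 0.0391
grip_force: 0.0
```

```bash
python3 - <<'E'
from h import *
from rig import robot
plan([(.672,-.116,.0105,82)],robot.get_obs())
E
```

```text
t 26.35 pos [ 0.6695 -0.1155  0.0547] w 0.0391 F [-0.5 -0.2  0.5]
[-0.02, 0.25, 4.42] [0.001, -0.001, -0.002] rows>=0.7
```

Call:
play_rows(gripper=[0.1,0.1,0.1,0.1,1,1,1,1,1,1,1,1], delta_pos=[[0,0.2,2],[0,0.2,3.8],[0,0.2,4.4],[0,0.2,4.4],[0,0.2,4.4],[0,0.2,4.4],[0,0.2,4.4],[0,0.2,4.4],[0,0.2,3],[0,0.2,-3],[0,0.2,-8],[0,0.2,-10]], turn=[[0,0,0],[0,0,0],[0,0,0],[0,0,0],[0,0,0],[0,0,0],[0,0,0],[0,0,0],[0,0,0],[0,0,0],[0,0,0],[0,0,0]], squeeze=30)

```text
time: 27.85
position: [0.673, -0.1164, 0.1595]
tool_rot: [0.755, 0.655, 0.002, 0.003]
ft_force: [0.9, 1.0, -0.5]
grip_width: 0.0169
grip_force: 30.0
```

```bash
python3 - <<'E'
from h import *
from rig import robot
plan([(.6115,.0392,.15,90),(.6115,.0392,.068,90)],robot.get_obs())
E
```

```text
t 27.85 pos [ 0.673  -0.1164  0.1595] w 0.0169 F [ 0.9  1.  -0.5]
[14.54, -8.29, 0.88] [0.008, 0.001, -0.141] rows>=2.7
[14.54, -8.35, 9.08] [0.008, 0.001, -0.141] rows>=3.1
```

Call:
play_rows(gripper=[1,1,1,1,1,1,1,1,0.2,0.2,0.2,0.2], delta_pos=[[4,-2.3,0.3],[8.5,-4.9,0.3],[12.5,-7.2,0.5],[14.5,-8.3,1],[14.5,-8.3,4],[14.5,-8.3,7.5],[14.5,-8.3,9],[14.5,-8.3,9],[14.5,-8.3,9],[14.5,-8.3,9],[14.5,-8.3,5],[14.5,-8.3,0]], turn=[[0,0,-0.04],[0,0,-0.09],[0,0,-0.14],[0,0,-0.14],[0,0,-0.14],[0,0,-0.14],[0,0,-0.14],[0,0,-0.14],[0,0,-0.14],[0,0,-0.14],[0,0,-0.14],[0,0,-0.14]])

```text
time: 29.35
position: [0.6088, 0.0394, 0.1554]
tool_rot: [0.708, 0.707, 0.0, -0.001]
ft_force: [1.3, 0.4, 0.5]
grip_width: 0.034
grip_force: 0.0
```

```bash
python3 - <<'E'
from h import *
from rig import robot
plan([(.642,-.2615,.15,70),(.642,-.2615,.0105,70)],robot.get_obs())
import cv2
# disturbance check in side view: compare regions with the previous side picture
c=robot.camera("side")["color"][:,:,::-1]; cv2.imwrite("pics/s6.png",c); a=cv2.imread("pics/side0.png")
for n,(x,y,w) in dict(C=(431,327,14),lid=(258,262,34),knob=(258,255,9)).items():
    r=cv2.matchTemplate(c[y-w-25:y+w+25,x-w-25:x+w+25],a[y-w:y+w,x-w:x+w],cv2.TM_CCOEFF_NORMED); m=cv2.minMaxLoc(r); print(n,round(m[1],2),np.array(m[3])-25)
E
```

```text
t 29.35 pos [0.6088 0.0394 0.1554] w 0.034 F [1.3 0.4 0.5]
[-30.09, 3.36, 0.5] [-0.001, -0.001, 0.348] rows>=4.8
[-30.1, 3.37, 14.45] [-0.001, -0.001, 0.348] rows>=5.4
C 1.0 [0 0]
lid 0.63 [0 0]
knob 0.99 [0 0]
```

```bash
python3 - <<'E'
from h import *
from rig import robot
print(onz(T,tc(752,133),.004))
plan([(.642,-.2615,.15,0),(.642,-.2615,.0105,0)],robot.get_obs())
E
```

```text
[ 0.66850577 -0.3077118   0.004     ]
t 29.4 pos [0.6136 0.0392 0.1634] w 0.0346 F [1.3 0.4 3.6]
[-30.06, 2.85, 1.39] [0.011, -0.01, 1.57] rows>=8.4
[-30.06, 2.66, 15.34] [0.011, -0.01, 1.57] rows>=8.4
```

Call:
play_rows(gripper=[0.1,0.1,0.1,0.1,0.1,0.1,0.1,0.1,0.1,0.1,0.1,0.1], delta_pos=[[-3,0.3,0],[-7,0.7,0],[-11,1.1,0],[-15,1.5,0],[-19,1.9,0],[-23,2.3,0],[-27,2.7,0],[-30,2.9,2],[-30,2.9,6],[-30,2.9,10],[-30,2.9,10],[-30,2.9,10]], turn=[[0,0,0.18],[0,0,0.36],[0,0,0.54],[0,0,0.72],[0,0,0.9],[0,0,1.08],[0,0,1.26],[0,0,1.42],[0,0,1.57],[0,0,1.57],[0,0,1.57],[0,0,1.57]])

```text
time: 30.9
position: [0.6392, -0.261, 0.056]
tool_rot: [1.0, -0.0, 0.002, 0.0]
ft_force: [0.6, -0.7, 0.3]
grip_width: 0.0389
grip_force: 0.0
```

```bash
python3 - <<'E'
from h import *
from rig import robot
plan([(.642,-.2615,.0105,0)],robot.get_obs())
E
```

```text
t 30.9 pos [ 0.6392 -0.261   0.056 ] w 0.0389 F [ 0.6 -0.7  0.3]
[0.27, 0.04, 4.55] [0.001, -0.003, -0.0] rows>=0.7
```

Call:
play_rows(gripper=[0.1,0.1,0.1,0.1,1,1,1,1,1,1,1,1], delta_pos=[[0.25,0,2],[0.25,0,3.8],[0.25,0,4.5],[0.25,0,4.5],[0.25,0,4.5],[0.25,0,4.5],[0.25,0,4.5],[0.25,0,4.5],[0.25,0,3],[0.25,0,-3],[0.25,0,-8],[0.25,0,-10]], turn=[[0,0,0],[0,0,0],[0,0,0],[0,0,0],[0,0,0],[0,0,0],[0,0,0],[0,0,0],[0,0,0],[0,0,0],[0,0,0],[0,0,0]], squeeze=30)

```text
time: 32.4
position: [0.6422, -0.2614, 0.1591]
tool_rot: [1.0, -0.0, 0.004, 0.001]
ft_force: [-0.3, -1.3, -0.8]
grip_width: 0.0172
grip_force: 30.0
```

```bash
python3 - <<'E'
from h import *
from rig import robot
plan([(.590,.0112,.15,0),(.590,.0112,.070,0)],robot.get_obs())
E
```

```text
t 32.4 pos [ 0.6422 -0.2614  0.1591] w 0.0172 F [-0.3 -1.3 -0.8]
[-5.24, -27.26, 0.8] [0.003, -0.007, -0.0] rows>=4.4
[-5.29, -27.28, 8.8] [0.003, -0.007, -0.0] rows>=4.7
```

Call:
play_rows(gripper=[1,1,1,1,1,1,1,1,1,1,0.2,0.2], delta_pos=[[-0.8,-4,0.3],[-1.8,-9,0.3],[-2.9,-15,0.3],[-4,-21,0.3],[-5,-25.5,0.5],[-5.25,-27.3,1],[-5.25,-27.3,4],[-5.25,-27.3,7],[-5.25,-27.3,8.6],[-5.25,-27.3,8.6],[-5.25,-27.3,8.6],[-5.25,-27.3,8.6]], turn=[[0,0,0],[0,0,0],[0,0,0],[0,0,0],[0,0,0],[0,0,0],[0,0,0],[0,0,0],[0,0,0],[0,0,0],[0,0,0],[0,0,0]])

```text
time: 33.9
position: [0.5891, 0.0122, 0.0697]
tool_rot: [1.0, -0.0, 0.002, -0.0]
ft_force: [-0.1, -0.6, -0.3]
grip_width: 0.0298
grip_force: 0.0
```

```bash
python3 - <<'E'
from h import *
from rig import robot
plan([(.53,-.0,.26,0)],robot.get_obs())
E
```

```text
t 33.9 pos [0.5891 0.0122 0.0697] w 0.0298 F [-0.1 -0.6 -0.3]
[-5.85, 1.22, -19.05] [-0.001, -0.003, -0.001] rows>=3.2
```

Call:
play_rows(gripper=[0.2,0.2,0.2,0.2,0.2,0.2,0.2,0.2,0.2,0.2], delta_pos=[[0,0,-3],[0,0,-8],[0,0,-13],[-3,-0.5,-18],[-7,-1.5,-21],[-13,-2,-21],[-17,-2,-21],[-17,-2,-21],[-17,-2,-21],[-17,-2,-21]], turn=[[0,0,0],[0,0,0],[0,0,0],[0,0,0],[0,0,0],[0,0,0],[0,0,0],[0,0,0],[0,0,0],[0,0,0]])

```text
time: 35.15
position: [0.4195, 0.0321, 0.2788]
tool_rot: [1.0, -0.0, 0.001, -0.0]
ft_force: [-0.2, -0.3, -0.6]
grip_width: 0.0348
grip_force: 0.0
```

```bash
python3 snap.py wrist w10; python3 snap.py top t7; python3 snap.py side s7; python3 -c "
import cv2,numpy as np
from h import *
c=dict(np.load('w10.pkl',allow_pickle=True)) if 0 else __import__('pickle').load(open('w10.pkl','rb'))
b=cv2.imread('pics/w10.png');p=proj(c,[.6115,.0112,.05]).astype(int);k=proj(c,[.451,.042,.03]).astype(int);print(p,k)
x0=max(p[0]-70,0);y0=max(p[1]-75,0);b1=b[y0:y0+150,x0:x0+150]
a=cv2.imread('pics/s7.png')[160:400,170:460];print(x0,y0)
e=b[:300]
cv2.imwrite('pics/fin.png',np.vstack([np.hstack([cv2.resize(b1,(330,330),interpolation=cv2.INTER_CUBIC),cv2.resize(a,(400,330))]),np.hstack([cv2.resize(e,(512,240)),np.zeros((240,218,3),np.uint8)])]))
a0=cv2.imread('pics/side0.png');c7=cv2.imread('pics/s7.png')
for n,(x,y,w) in dict(knob=(258,255,9),post=(415,232,16)).items():
    r=cv2.matchTemplate(c7[y-w-25:y+w+25,x-w-25:x+w+25],a0[y-w:y+w,x-w:x+w],cv2.TM_CCOEFF_NORMED); m=cv2.minMaxLoc(r); print(n,round(m[1],2),np.array(m[3])-25)
"
```

```text
35.2 [0.41929894 0.03213756 0.27855889] [ 9.99997939e-01 -4.91629839e-04  1.97007346e-03]
64.69741247726377 [[-7.32739258e-04 -9.99998582e-01 -1.51659565e-03]
 [-9.66156677e-01  3.16726789e-04  2.57955762e-01]
 [-2.57954916e-01  1.65428333e-03 -9.66155539e-01]] [0.49053311 0.03361664 0.44145213]
35.25 [0.4190359  0.03219596 0.27835824] [ 9.99999062e-01 -4.10815067e-04  1.30628252e-03]
46.52679557286308 [[-1.57972251e-02 -9.99870086e-01 -3.20289011e-03]
 [-9.81241315e-01  1.61182864e-02 -1.92108519e-01]
 [ 1.92135186e-01  1.08026591e-04 -9.81368462e-01]] [ 0.36853493 -0.02839147  1.12086743]
35.3 [0.41881248 0.03225201 0.27822972] [ 9.99999499e-01 -4.01817235e-04  9.16815449e-04]
55.02342525679222 [[ 0.86148349 -0.50776014 -0.0050835 ]
 [-0.33984706 -0.56910011 -0.74875165]
 [ 0.37729322  0.64676479 -0.66283114]] [ 0.22583029 -0.59813901  0.67404828]
[347  -3] [314 171]
277 0
knob 0.94 [0 0]
post 1.0 [0 0]
```

View pics/fin.png

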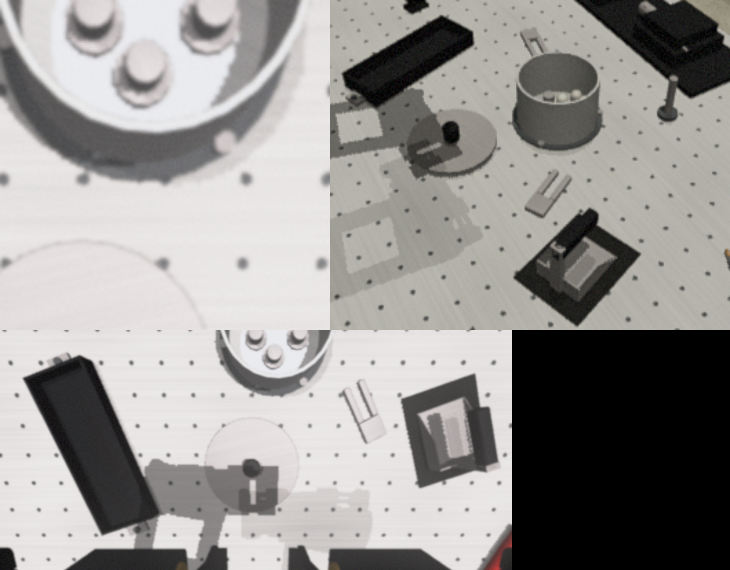

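The last picture shows all three studs standing in the pot among the beads, the tray empty, and the lid in place with its knob near wrist pixel (314,170). The scoop is on its mat and the bystanders haven't moved. Next I locate the knob by image code.

```bash
python3 - <<'E'
from h import *
import pickle
from rig import robot
np.set_printoptions(precision=4,suppress=True)
def blob(img,c,X,h,thr):
    g=cv2.cvtColor(img,cv2.COLOR_BGR2GRAY);p=proj(c,X).astype(int);w=g[p[1]-h:p[1]+h,p[0]-h:p[0]+h]
    n,l,s,ce=cv2.connectedComponentsWithStats((w<thr).astype(np.uint8)); i=1+np.argmax(s[1:,4]); return ce[i]+p-h,s[i]
w=pickle.load(open("w10.pkl","rb"))
for nm,im,c,h,thr in [("w10",cv2.imread("pics/w10.png"),w,25,55),("top",cv2.imread("pics/top0.png"),T,14,80),("topnow",cv2.imread("pics/t7.png"),T,14,60)]:
    ce,s=blob(im,c,[.451,.042,.03],h,thr); print(nm,ce,s,onz(c,ce,.028))
# rim: fit model circle radius .0565..062 at z=.085 against gradient in top0
g=cv2.cvtColor(cv2.imread("pics/top0.png"),cv2.COLOR_BGR2GRAY).astype(float)
a=np.linspace(0,2*np.pi,120,endpoint=False);best=[]
for dx in np.arange(-.006,.0061,.0005):
    for dy in np.arange(-.006,.0061,.0005):
        P=[proj(T,[.6115+dx+.0592*np.cos(t),.0112+dy+.0592*np.sin(t),.085]) for t in a]
        v=cv2.remap(g.astype(np.float32),np.float32([[p[0] for p in P]]),np.float32([[p[1] for p in P]]),cv2.INTER_LINEAR); best.append((v.mean(),.6115+dx,.0112+dy))
best.sort(); print("rim",best[-3:])
print(robot.get_obs()["position"])
E
```

```text
Traceback (most recent call last):
ValueError: attempt to get argmax of an empty sequence
```

```bash
python3 - <<'E'
from h import *
import pickle
np.set_printoptions(precision=4,suppress=True)
def blob(img,c,X,h):
    g=cv2.cvtColor(img,cv2.COLOR_BGR2GRAY);p=proj(c,X).astype(int);w=g[p[1]-h:p[1]+h,p[0]-h:p[0]+h]
    thr=int(w.min())+28
    n,l,s,ce=cv2.connectedComponentsWithStats((w<thr).astype(np.uint8)); i=1+np.argmax(s[1:,4]); return ce[i]+p-h,s[i],thr
w=pickle.load(open("w10.pkl","rb"))
for nm,c,h in [("w10",w,25),("top0",T,14)]:
    r=blob(cv2.imread(f"pics/{nm}.png"),c,[.451,.042,.03],h); print(nm,*r,onz(c,r[0],.028))
g=cv2.cvtColor(cv2.imread("pics/top0.png"),cv2.COLOR_BGR2GRAY).astype(np.float32)
a=np.linspace(0,2*np.pi,120,endpoint=False);best=[]
for x in np.arange(.605,.6181,.0005):
    for y in np.arange(.005,.0171,.0005):
        P=np.float32([proj(T,[x+.0592*np.cos(t),y+.0592*np.sin(t),.085]) for t in a])
        best.append((float(cv2.remap(g,P[None,:,0].copy(),P[None,:,1].copy(),cv2.INTER_LINEAR).mean()),round(x,4),round(y,4)))
best.sort(); print("rim",best[-4:])
E
```

```text
w10 [313.9753 172.9231] [ 15  16  22  22 364] 85 [0.4489 0.0429 0.028 ]
top0 [276.7835 304.9897] [ 8  9 12 11 97] 46 [0.4512 0.0426 0.028 ]
rim [(138.85684204101562, np.float64(0.618), np.float64(0.012)), (138.88925170898438, np.float64(0.6175), np.float64(0.0125)), (139.0221405029297, np.float64(0.618), np.float64(0.013)), (139.21151733398438, np.float64(0.618), np.float64(0.0125))]
```

```bash
python3 - <<'E'
from h import *
import pickle
a=np.linspace(0,2*np.pi,180,endpoint=False);cs=np.c_[np.cos(a),np.sin(a),0*a]
def ring(g,c,x,y,r):
    V=(np.array([x,y,.085])+r*cs)@np.asarray(c["R"]).T+c["t"];f=240/np.tan(np.radians(c["vfov"])/2)
    u=np.float32(c["cx"]+f*V[:,0]/V[:,2]);v=np.float32(c["cy"]+f*V[:,1]/V[:,2]);ok=(u>1)&(u<638)&(v>1)&(v<265)
    return np.where(ok,cv2.remap(g,u[None],v[None],cv2.INTER_LINEAR)[0],np.nan)
for n in ["w7","w9","top0"]:
    c=T if n=="top0" else pickle.load(open(n+".pkl","rb")); g=cv2.GaussianBlur(cv2.imread(f"pics/{n}.png",0),(3,3),0).astype(np.float32)
    b=[]
    for x in np.arange(.600,.6241,.001):
        for y in np.arange(0,.0221,.001):
            b.append((float(np.nanmean(ring(g,c,x,y,.0592)-ring(g,c,x,y,.0545))),round(float(x),4),round(float(y),4)))
    b.sort(); print(n,b[-4:], np.isfinite(ring(g,c,.612,.011,.0592)).mean())
E
```

```text
w7 [(117.85362243652344, 0.613, 0.014), (121.64309692382812, 0.614, 0.014), (122.82425689697266, 0.613, 0.013), (126.3637466430664, 0.614, 0.013)] 0.8166666666666667
w9 [(64.19888305664062, 0.614, 0.015), (64.89613342285156, 0.613, 0.014), (66.81361389160156, 0.614, 0.013), (69.20569610595703, 0.614, 0.014)] 0.7333333333333333
top0 [(37.13330078125, 0.617, 0.012), (37.48599624633789, 0.617, 0.013), (37.534671783447266, 0.616, 0.012), (37.89426040649414, 0.616, 0.013)] 1.0
```

```bash
python3 - <<'E'
from h import *
from rig import robot
plan([(.450,.0427,.07,0)],robot.get_obs())
E
```

```text
t 35.3 pos [0.4188 0.0323 0.2782] w 0.0345 F [-0.2  0.4 -0.8]
[3.1, -1.02, 20.83] [-0.001, -0.001, -0.0] rows>=3.4
```

Call:
play_rows(gripper=[-0.1,-0.1,-0.1,-0.1,-0.1,-0.1,-0.1,-0.1], delta_pos=[[1.5,-0.5,4],[3.1,-1,9],[3.1,-1,14],[3.1,-1,18],[3.1,-1,20.3],[3.1,-1,20.8],[3.1,-1,20.8],[3.1,-1,20.8]], turn=[[0,0,0],[0,0,0],[0,0,0],[0,0,0],[0,0,0],[0,0,0],[0,0,0],[0,0,0]])

```text
time: 36.3
position: [0.4501, 0.0425, 0.0713]
tool_rot: [1.0, -0.0, 0.002, -0.0]
ft_force: [0.2, -0.4, 0.0]
grip_width: 0.0477
grip_force: 0.0
```

```bash
python3 - <<'E'
from h import *
from rig import robot
plan([(.450,.0427,.0195,0)],robot.get_obs())
a=cv2.imread("pics/s7.png");c=robot.camera("side")["color"][:,:,::-1].copy()
x,y,w=258,262,30
r=cv2.matchTemplate(c[y-w-25:y+w+25,x-w-25:x+w+25],a[y-w:y+w,x-w:x+w],cv2.TM_CCOEFF_NORMED); m=cv2.minMaxLoc(r); print(round(m[1],2),np.array(m[3])-25)
E
```

```text
t 36.3 pos [0.4501 0.0425 0.0713] w 0.0477 F [ 0.2 -0.4  0. ]
[-0.02, -0.02, 5.18] [-0.001, -0.003, -0.0] rows>=0.8
0.53 [16  7]
```

```bash
python3 - <<'E'
from h import *
from rig import robot
a=cv2.imread("pics/side0.png");c=robot.camera("side")["color"][:,:,::-1].copy();cv2.imwrite("pics/s8.png",c)
ga=cv2.Canny(cv2.GaussianBlur(a,(5,5),0),20,60);gc=cv2.Canny(cv2.GaussianBlur(c,(5,5),0),20,60)
for x0,x1,y0,y1 in [(222,262,262,292),(226,292,270,292),(262,296,255,290)]:
    t=cv2.GaussianBlur(ga[y0:y1,x0:x1],(3,3),0);r=cv2.matchTemplate(cv2.GaussianBlur(gc[y0-25:y1+25,x0-25:x1+25],(3,3),0),t,cv2.TM_CCOEFF_NORMED);m=cv2.minMaxLoc(r);print(round(m[1],2),np.array(m[3])-25,round(float(r[25,25]),2))
# topcam lid edge too
t0=cv2.imread("pics/top0.png",0);t1=robot.camera("top")["color"][:,:,::-1].copy();cv2.imwrite("pics/t8.png",t1)
E
```

```text
0.54 [0 0] 0.54
0.57 [0 0] 0.57
0.48 [0 0] 0.48
```

Call:
play_rows(gripper=[-0.1,-0.1,-0.1,-0.1,-0.1,1,1,1,1,1,1,1], delta_pos=[[0,0,2],[0,0,4],[0,0,5],[0,0,5.1],[0,0,5.1],[0,0,5.1],[0,0,5.1],[0,0,5.1],[0,0,5.1],[0,0,5.1],[0,0,3],[0,0,3]], turn=[[0,0,0],[0,0,0],[0,0,0],[0,0,0],[0,0,0],[0,0,0],[0,0,0],[0,0,0],[0,0,0],[0,0,0],[0,0,0],[0,0,0]], squeeze=40)

```text
time: 37.95
position: [0.4497, 0.0426, 0.0409]
tool_rot: [1.0, -0.0, 0.001, -0.0]
ft_force: [0.2, -1.0, -1.8]
grip_width: 0.0229
grip_force: 40.0
```

```bash
python3 - <<'E'
from h import *
from rig import robot
plan([(.450,.0427,.16,0),(.613,.0125,.16,0)],robot.get_obs())
E
```

```text
t 37.95 pos [0.4497 0.0426 0.0409] w 0.0229 F [ 0.2 -1.  -1.8]
[0.06, -0.02, -11.91] [-0.001, -0.003, -0.001] rows>=1.9
[16.36, 3.0, -11.86] [-0.001, -0.003, -0.001] rows>=3.3
```

Call:
play_rows(gripper=[1,1,1,1,1,1,1,1,1,1,1], delta_pos=[[0,0,-4],[0,0,-8],[0,0,-11],[2,0.4,-11.9],[6,1.1,-11.9],[10,1.9,-11.9],[14,2.6,-11.9],[16.3,3.0,-11.9],[16.3,3.0,-11.9],[16.3,3.0,-11.9],[16.3,3.0,-11.9]], turn=[[0,0,0],[0,0,0],[0,0,0],[0,0,0],[0,0,0],[0,0,0],[0,0,0],[0,0,0],[0,0,0],[0,0,0],[0,0,0]])

```text
time: 39.33
position: [0.6104, 0.0129, 0.1591]
tool_rot: [1.0, -0.0, -0.001, -0.001]
ft_force: [-0.0, -0.1, -2.3]
grip_width: 0.0233
grip_force: 40.0
```

```bash
python3 - <<'E'
from h import *
from rig import robot
import time
for i in range(3): robot.camera("side")
plan([(.613,.0125,.12,0),(.613,.0125,.098,0)],robot.get_obs())
E
```

```text
t 39.475 pos [0.6113 0.0126 0.1597] w 0.0228 F [ 0.7  0.2 -1.3]
[0.16, 0.02, 3.97] [-0.001, -0.0, -0.0] rows>=0.6
[0.16, 0.02, 6.17] [-0.001, -0.0, -0.0] rows>=1.0
```

Call:
play_rows(gripper=[1,1,1,1,1,1,1,1], delta_pos=[[0.1,0,2],[0.15,0,4],[0.15,0,5],[0.15,0,5.4],[0.15,0,5.7],[0.15,0,6.0],[0.15,0,6.1],[0.15,0,6.1]], turn=[[0,0,0],[0,0,0],[0,0,0],[0,0,0],[0,0,0],[0,0,0],[0,0,0],[0,0,0]])

```text
time: 40.48
position: [0.6137, 0.0125, 0.0987]
tool_rot: [1.0, -0.0, 0.001, -0.0]
ft_force: [0.0, -0.7, -1.4]
grip_width: 0.0228
grip_force: 40.0
```

Call:
play_rows(gripper=[1,1,1,1], delta_pos=[[0,0,0.1],[0,0,0.2],[0,0,0.25],[0,0,0.25]], turn=[[0,0,0],[0,0,0],[0,0,0],[0,0,0]])

```text
time: 40.98
position: [0.6137, 0.0125, 0.0967]
tool_rot: [1.0, -0.0, 0.001, -0.0]
ft_force: [-1.3, -0.0, 3.9]
grip_width: 0.0229
grip_force: 40.0
```

Call:
play_rows(gripper=[0,0,0,0,0,0,0,0,0,0,0], delta_pos=[[0,0,0],[0,0,0],[0,0,0],[0,0,0],[0,0,-2],[0,0,-6],[0,0,-11],[-6,0,-15],[-12,0,-15],[-18,0,-15],[-18,0,-15]], turn=[[0,0,0],[0,0,0],[0,0,0],[0,0,0],[0,0,0],[0,0,0],[0,0,0],[0,0,0],[0,0,0],[0,0,0],[0,0,0]])

```text
time: 42.35
position: [0.4264, 0.0139, 0.2449]
tool_rot: [1.0, -0.0, -0.003, -0.001]
ft_force: [0.8, 0.4, -0.3]
grip_width: 0.0437
grip_force: 0.0
```

```bash
python3 snap.py side s9; python3 snap.py top t9; python3 snap.py wrist w11; python3 - <<'E'
from h import *
import pickle
# expected knob & disc positions vs images
s=cv2.imread("pics/s9.png",0);t=cv2.imread("pics/t9.png",0);w=cv2.imread("pics/w11.png",0);wc=pickle.load(open("w11.pkl","rb"))
for n,g,c,h in [("side",s,S,13),("wrist",w,wc,40)]:
    p=proj(c,[.613,.0125,.105]).astype(int);y0=max(p[1]-h,0);x0=p[0]-h;q=g[y0:p[1]+h,x0:p[0]+h]
    k,l,st,ce=cv2.connectedComponentsWithStats((q<int(q.min())+30).astype(np.uint8)) ;i=1+np.argmax(st[1:,4]);e=ce[i]+[x0,y0];print(n,p,q.min(),e,st[i],onz(c,e,.105).round(4))
a0=cv2.imread("pics/side0.png",0)
for n,(x,y,hh) in dict(scoop_mat=(350,352,50),post=(415,232,16),forkb=(328,300,18),forka=(318,190,12)).items():
    r=cv2.matchTemplate(s[y-hh-20:y+hh+20,x-hh-20:x+hh+20],a0[y-hh:y+hh,x-hh:x+hh],cv2.TM_CCOEFF_NORMED);m=cv2.minMaxLoc(r);print(n,round(m[1],2),np.array(m[3])-20)
E
```

```text
42.4 [0.43041763 0.01302036 0.24584138] [ 9.99999367e-01 -7.08338783e-04 -8.73857118e-04]
55.02342525679222 [[ 0.86148349 -0.50776014 -0.0050835 ]
 [-0.33984706 -0.56910011 -0.74875165]
 [ 0.37729322  0.64676479 -0.66283114]] [ 0.22583029 -0.59813901  0.67404828]
42.45 [0.43338062 0.01238987 0.2463571 ] [ 9.99996408e-01 -7.69877823e-04  2.56742142e-03]
46.52679557286308 [[-1.57972251e-02 -9.99870086e-01 -3.20289011e-03]
 [-9.81241315e-01  1.61182864e-02 -1.92108519e-01]
 [ 1.92135186e-01  1.08026591e-04 -9.81368462e-01]] [ 0.36853493 -0.02839147  1.12086743]
42.5 [0.43496535 0.01206075 0.246532  ] [ 9.99992024e-01 -6.76575829e-04  3.93634862e-03]
64.69741247726377 [[-9.59995605e-04 -9.99998391e-01 -1.51532478e-03]
 [-9.66105392e-01  5.36280632e-04  2.58147407e-01]
 [-2.58146179e-01  1.71178381e-03 -9.66104353e-01]] [0.50440786 0.01390346 0.40899233]
side [334 206] 0 [334.73333333 207.74166667] [  9   8  10  14 120] [0.6112 0.0097 0.105 ]
wrist [324 -27] 192 [323.5   6. ] [   0    0   80   13 1040] [0.5922 0.0132 0.105 ]
scoop_mat 0.95 [0 0]
post 1.0 [0 0]
forkb 1.0 [0 0]
forka 0.86 [0 0]
```

```bash
python3 -c "
from rig import robot
print(robot.hand_in())"
```

```text
the job is handed in; nothing more can be done
None
```

I handed the job in at about 42.5 s: all six beads and all three studs are in the pot, the lid is seated on it, and the scoop stands on its mat. `hand_in()` returned no verdict; my last camera measurements matched this, except that lid level was judged only from contact height and knob position.

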